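Set the lid switch of a curing unit

ROBOT

A 7-joint arm with a two-finger parallel gripper is mounted at the origin on a cart in front of the work surface, level with it; the furniture and walls round the work are solid. World frame = base frame: x ahead of the robot, y to its left, z up, the work surface at z = 0. Lengths are in m, angles in rad, forces in N, time in s.
With the tool pointing down it reaches from about 0.425 to 0.95 m from the base axis. Payload 4.7 kg.
Tool frame: the origin (TCP) lies between the finger pads; the fingertips stand 17 mm ahead of it and the grasp point (between the pads) lies 2 mm behind it; x points along the fingers, z is the direction in which the jaws open and shut, and the axes are right-handed (so a half turn about x gives the same grasp; the last joint's range is limited). The gripper opens to 85 mm and grips with 20 to 120 N. Pads are 22 mm wide; open, the fingers measure 114 mm over their backs; the gripper's body (76 mm by 85 mm) begins 54 mm behind the grasp point. The pads swing forward as they close: fully open they stand 13 mm farther back than shut.
Start: joints at [-1.177, 0.469, -0.049, 1.532, 0.024, 1.141, -0.082], TCP at [0.277, 0.616, 0.248] pointing down, gripper open.
Joint ranges: [-2.59, 2.59], [-0.33, 1.99], [-1.39, 1.29], [0.1, 2.45], [-1.04, 4.18], [0.21, 1.99], [-2.66, 2.66]. Speed limits (rad/s): [2.57, 2.57, 3.14, 3.14, 3.14, 3.14, 3.14].

INTERFACE

Orientations are given as a 3x3 rotation matrix whose columns are the frame's x, y, z axes.
In Python, from rig import robot gives the robot as it stands.
- The arm moves only by the shell command python3 -m jog 'ROWS'. ROWS is JSON, a list of rows, each an object of numbers: "tx", "ty", "tz": the shift along the tool's x, y, z in cm; "wx", "wy", "wz": the turn, a rotation vector about the tool's x, y, z in units of 6 degrees (1.0 is 6 degrees); "gripper": the finger opening in cm, from 0 to 8.54. A call has 1 to 8 rows; each row shifts and turns the commanded pose from where the row before left it, along the tool's axes as they then stand; what a row does not reach is not made up. A row lasts 1/12 s, in which the tool goes at most 41.7 mm and 7.16 degrees, less where a joint would pass 70% of its speed; a pose out of reach is approached as far as the arm can. A call with a gripper value outside its range is refused whole. The fingers move at their own pace and stop on an object; the grip force is fixed at half the most. Time passes only in rows, so rows that do not move let the fingers close. It gives the time, the measured TCP pose, the force and the opening at its end, in the units of the state.
- robot.get_state(): the state, without advancing time (a new reading comes with each control period).
- robot.grab_frame(name): name is "scene" or "top"; returns (picture, depth): 480x640x3 uint8, red, green, blue; 480x640 float32, m along the optical axis (not along the pixel's ray), 0 where there is no reading.
- robot.get_calibration(name): a dict with "fx", "fy", "cx", "cy" (pixels), "k1" (the pictures are not rectified: a ray, as slopes to the right and down, at radius r is drawn at 1 + k1 r^2 times it, then the intrinsics apply), "rvec" (rotation vector, rad) and "tvec" (3), from world to camera coordinates, as OpenCV has them. Camera axes: x right, y down, z forward; pixel columns grow to the right and rows downward; lengths in m; the calibration is good to about 2 mm. A picture is of the moment at which its call begins. get_calibration takes no time and is no camera call.
- robot.close_job(): hands the job in, once; it reports no verdict.
The state is a dict: "time_s": time; "joint_pos": joint angles; "dq": joint speeds; "joint_torque": joint torques, N m; "tcp_pos": TCP position; "tcp_rot": TCP orientation; "contact_force": force on the tool from outside, world axes, zero at the start; "wrist_torque": the same for the moment, N m; "grip_width": finger opening in m.
Only numpy, scipy, OpenCV 4.12 (cv2) and the standard library are available. Lean on these libraries where they do the work, as an engineer would, in place of code of your own. Each camera call takes 0.05 s, during which the arm holds its last target.

TASK

The lid switch of the small curing unit is to be set. First, with the lid shut, take the test pin from its wooden stand, push it fully home in the opening of the terminal post beside the unit and let go of it. Then lift the sprung lid by its bar handle until the lid lines up with the steel index arm beside it, and finish holding the lid still at that angle with the gripper; leave the index arm and the other things on the bench where they are.

Things in the scene. Friction and masses are not known exactly. Their poses are not given: they have to be found in the camera images.
- unit: Fixed unit: white housing 130 (x) x 120 (y) mm on a grey base plate, lid 76 to 84 mm above the bench. Origin: on the bench under the housing's middle. x points from the front (handle side) back to the hinge, y left to the index arm, z up. Terminal post on the right (-y); on the left the index arm (80 to 88 mm from the middle, screw to 100 mm) and a thin steel arc, radius 110 mm about the hinge.
- hole (a point): Centre of the mouth of the only opening in the terminal post (grey block 44 x 40 mm, top 50 mm above the bench): a vertical round hole 10 mm wide, 30 mm deep, rim chamfered 2 mm. Axes as the unit's. It lies 106 mm to the right of the unit's middle; 23 mm are free between post and lid.
- hinge (a point): Middle of the lid's hinge axis, 80 mm above the bench, 60 mm behind the unit's middle; the axis runs along the unit's y. Axes as the unit's.
- lid (a joint): Angle of the lid in rad: 0 shut (level), grows as the handle side rises, stop at 1.2. A spring always pulls it shut: about 0.6 N m at 0, 0.6 N m more per rad, and the lid weighs 200 g, so the handle needs 5 to 8 N; let go, it snaps shut.
- lid_bar (a point): Centre of the lid's bar handle: round steel bar 10 mm thick, along the unit's y, 82 mm clear between its two end arms. Lid shut: 150 mm in front of the hinge axis, 32 mm above it (112 mm over the bench, 28 mm over the lid's top), 23 mm ahead of the lid's edge; it swings with the lid and may turn between the fingers. Axes are the lid's: x towards the hinge, y along the bar, z out of the lid's top.
- index (a joint): Angle of the index arm in rad, about the lid's hinge axis and measured as the lid's: the lid is at the mark when its angle equals this one. It differs from start to start (0.35 to 0.7) and is clamped by friction.
- index_tip (a point): Free end of the index arm: square steel bar 8 mm thick, 84 mm left of the lid's middle, pointing from the hinge axis to this point, 130 mm from the axis. The lid plate (8 mm thick, centred on the axis, front edge 127 mm from it) turns on the same axis, so at the mark bar and lid are in line seen from the side. x axis: from the tip to the hinge axis.
- pin: Test pin, upright and loose in its stand: steel shank 8 mm wide and 26 mm long with a tapered foot, then a collar 18 mm wide and 3 mm thick, then a round black grip 14 mm wide from 29 to 66 mm. Origin: centre of the foot's end; z points up to the grip. 30 to 55 g. Fully home, the collar rests on the rim of the opening and the foot is 26 mm below it.
- pin_stand: Wooden stand for the pin, fixed: block 60 x 50 x 36 mm with a hole 10 mm wide and 30 mm deep in the middle of its top; origin: centre of the underside. The pin's collar rests on its top.
- case: Bystander: flat hinged tin case 70 x 111 x 25 mm, shut; origin under its centre.
- pen: Bystander: marker pen 124 mm long, 15 mm thick, lying; origin under its centre.
- dropper: Bystander: dropper bottle 35 mm wide, 89 mm high; origin under its centre.
- block: Bystander: plaster die block 51 x 56 x 27 mm; origin under its centre.

How it is judged:
By the outcome, as a careful person would: the job done as asked, in the order asked, and still so for the second after the job is handed in, while the arm keeps its last pose, push and grip.
It also fails if it takes over 51 s, if anything falls off the work surface, if the arm or the gripper's body presses on something with over 40 N, if the wrist force passes 120 N, or if a joint passes its speed limit or range.

## Working session

There is one attempt and no reset: what is moved stays moved. The work goes in short steps, Python scripts to look and compute and a shell command to move; the robot and the scene stay as the last step left them, time stands still between calls to the robot, and variables do not carry over. Pictures are saved under pics/ and viewed, and the job is handed in when it is done.

```bash
ls; mkdir -p pics; python3 - <<'E'
from rig import robot
import cv2,numpy as np
s=robot.get_state();print(s)
for n in ("scene","top"):
    p,d=robot.grab_frame(n);cv2.imwrite(f"pics/{n}0.png",p[:,:,::-1]);np.savez(f"pics/{n}0.npz",p=p,d=d);print(robot.get_calibration(n))
E
```

```text
pics
{'time_s': 0.0, 'joint_pos': array([-1.17686666,  0.46945008, -0.04859267,  1.53371798,  0.02409507,
        1.14098834, -0.08230199]), 'dq': array([ 2.65488256e-04,  7.00942975e-04,  4.92334284e-04, -1.95144920e-03,
        2.33544760e-04, -7.99562849e-04, -5.16223506e-05]), 'joint_torque': array([-2.38396415e-04, -5.10304320e+01, -4.68312402e-02, -2.37715691e+01,
        1.06797801e-02,  7.22194643e-03, -4.54067802e-06]), 'tcp_pos': array([0.27674081, 0.61504718, 0.24724537]), 'tcp_rot': array([[-7.47583445e-04, -9.11942183e-01,  4.10318042e-01],
       [-1.83160313e-03,  4.10318717e-01,  9.11940347e-01],
       [-9.99998043e-01, -6.97883052e-05, -1.97706364e-03]]), 'contact_force': array([ 0.16357903, -0.20590736,  0.22455325]), 'wrist_torque': array([ 0.02953595, -0.04959328, -0.01036064]), 'grip_width': 0.08563999902652025}
{'fx': 512.9864775278372, 'fy': 512.9864775278372, 'cx': 310.28257751599665, 'cy': 229.49583250509494, 'k1': -0.016829342260234713, 'rvec': array([ 1.91564169, -0.86688429,  0.48565187]), 'tvec': array([-0.34716941,  0.29007954,  0.93264687])}
{'fx': 449.3529356817722, 'fy': 449.3529356817722, 'cx': 318.5689484059877, 'cy': 243.59907571766013, 'k1': -0.08460948979428261, 'rvec': array([ 2.13230705, -2.08749552,  0.21217651]), 'tvec': array([-0.00244833,  0.52829908,  1.17765156])}
```

View pics/scene0.png

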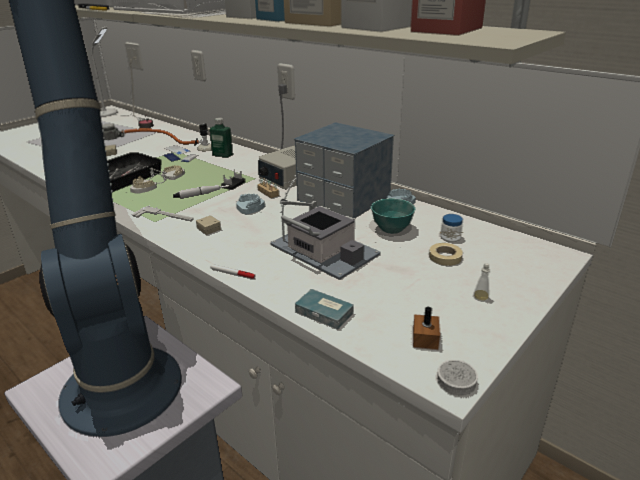

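View pics/top0.png

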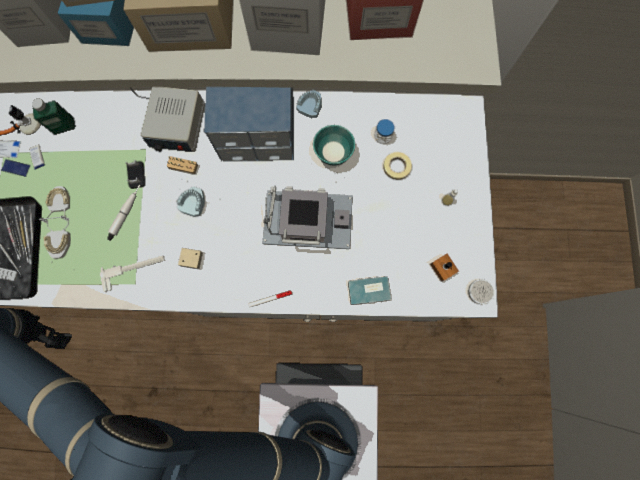

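The top view shows the unit at about (305,218), the post at (342,219), the pin and stand at (446,266), and the bar at (312,250). The scene view has the index arm at about (297,203). Next come the helpers and enlarged crops.

```bash
cat > h.py <<'E'
import numpy as np,cv2
from rig import robot
def cal(n):
    c=robot.get_calibration(n);K=np.array([[c['fx'],0,c['cx']],[0,c['fy'],c['cy']],[0,0,1]])
    return K,np.array([c['k1'],0,0,0,0.]),cv2.Rodrigues(c['rvec'])[0],np.asarray(c['tvec']).ravel(),c['rvec']
def proj(n,P):
    K,D,R,t,rv=cal(n);return cv2.projectPoints(np.asarray(P,float).reshape(-1,1,3),rv,t,K,D)[0].reshape(-1,2)
def ray(n,uv):
    K,D,R,t,rv=cal(n);q=cv2.undistortPoints(np.asarray(uv,float).reshape(-1,1,2),K,D).reshape(-1,2)
    return np.c_[q,np.ones(len(q))],R,t
def atz(n,uv,z):
    q,R,t=ray(n,uv);d=q@R;o=-R.T@t;return o+d*((np.asarray(z)-o[2])/d[:,2])[:,None]
def cloud(n,d):
    v,u=np.mgrid[0:480,0:640];q,R,t=ray(n,np.c_[u.ravel(),v.ravel()])
    return ((q*d.ravel()[:,None]-t)@R).reshape(480,640,3)
def crop(p,u0,v0,u1,v1,s,f):
    cv2.imwrite(f,cv2.resize(np.ascontiguousarray(p[v0:v1,u0:u1,::-1]),None,fx=s,fy=s,interpolation=cv2.INTER_CUBIC))
E
python3 - <<'E'
from h import *
a=np.load('pics/scene0.npz');b=np.load('pics/top0.npz')
crop(a['p'],262,180,392,280,6,'pics/s1.png');crop(b['p'],255,175,365,260,7,'pics/t1.png')
crop(b['p'],420,240,480,285,10,'pics/t2.png')
for n,f in(('scene',a),('top',b)):
    P=cloud(n,f['d'])
    m=(P[...,2]>.0)&(P[...,2]<.2)
    for (u,v) in ([(427,312),(427,330),(352,245),(320,220),(340,300)] if n=='scene' else [(446,266),(440,270),(342,213),(305,218),(312,250),(370,282),(320,190)]):
        print(n,u,v,P[v,u].round(4))
E
```

```text
scene 427 312 [ 0.4726 -0.3488  0.0708]
scene 427 330 [ 0.4637 -0.3575  0.0365]
scene 352 245 [ 0.6123 -0.0555  0.0499]
scene 320 220 [0.6099 0.047  0.0869]
scene 340 300 [ 0.4416 -0.1566  0.0259]
top 446 266 [ 0.4714 -0.3376  0.0648]
top 440 270 [ 0.464  -0.3275  0.0399]
top 342 213 [ 0.6174 -0.0547  0.0518]
top 305 218 [0.5906 0.0466 0.09  ]
top 312 250 [0.5203 0.0276 0.0017]
top 370 282 [ 0.4291 -0.1356  0.0241]
top 320 190 [0.6726 0.0079 0.0841]
```

View pics/s1.png

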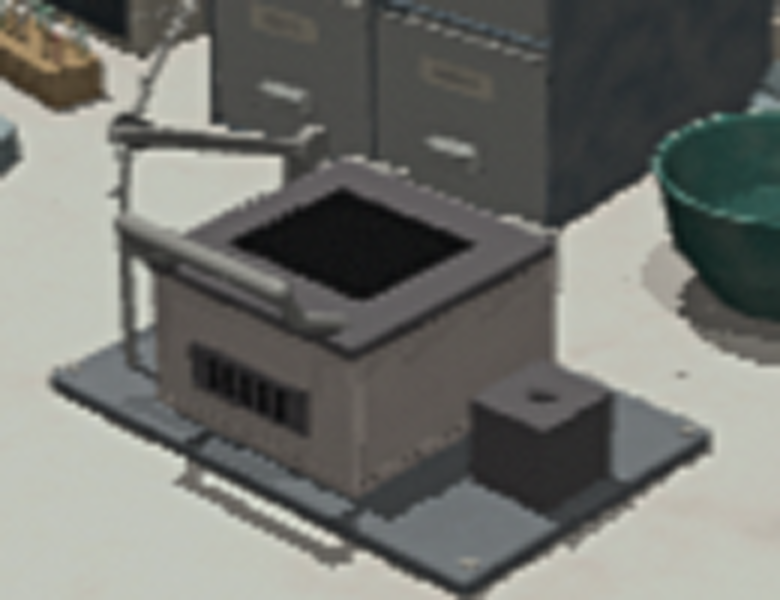

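View pics/t1.png

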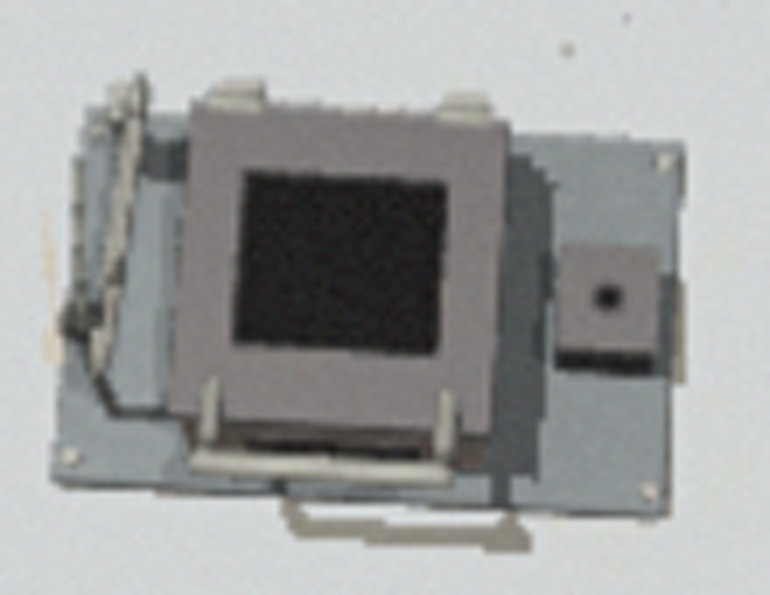

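View pics/t2.png

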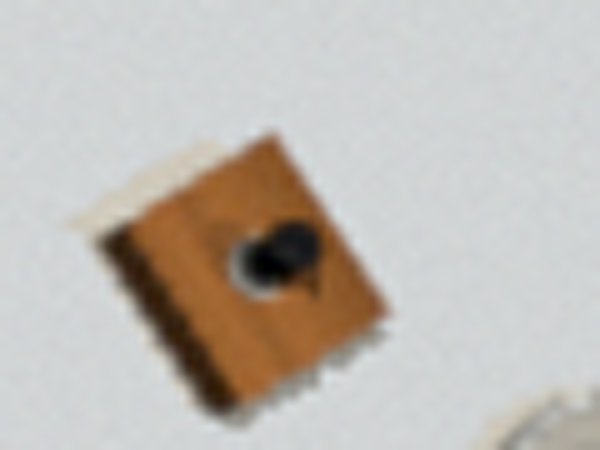

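```bash
cat > fit.py <<'E'
from h import *
from scipy.optimize import least_squares
def back(x,s,u0,v0): x=np.array(x,float);return (x+.5)/s-.5+[u0,v0]
def U(p,L): # unit->world
    c,s=np.cos(p[2]),np.sin(p[2]);L=np.atleast_2d(L);return np.c_[p[0]+c*L[:,0]-s*L[:,1],p[1]+s*L[:,0]+c*L[:,1],L[:,2]]
E
python3 - <<'E'
from fit import *
tp=back([[608,297],[556,246],[660,246],[193,464],[452,477]],7,255,175)
print('top hole',atz('top',tp[:1],.05),'barends',atz('top',tp[3:],.112))
sp=back([[544,396]],6,262,180);print('scene hole',atz('scene',sp,.05))
# lid corners top (z .084)
lc=back([[192,102],[508,124],[490,436],[168,414]],7,255,175);L=atz('top',lc,.084);print('lid',L.round(4),np.linalg.norm(np.roll(L,-1,0)-L,axis=1))
ls=back([[350,355],[555,240],[350,160]],6,262,180);print('lid scene',atz('scene',ls,.084).round(4))
print('pin top', atz('top',back([[294,241]],10,420,240),.076),'collar',atz('top',back([[262,262]],10,420,240),.039))
st=back([[275,133],[388,312],[238,405],[130,228]],10,420,240);S=atz('top',st,.036);print(S.round(4),S.mean(0),np.linalg.norm(np.roll(S,-1,0)-S,axis=1))
a=np.load('pics/scene0.npz')['p'];crop(a,400,295,460,355,10,'pics/s2.png')
E
```

```text
top hole [[ 0.60631735 -0.0532867   0.05      ]] barends [[0.52158875 0.10379596 0.112     ]
 [0.51863684 0.00684786 0.112     ]]
scene hole [[ 0.61032682 -0.05780987  0.05      ]]
lid [[ 0.6731  0.1124  0.084 ]
 [ 0.6664 -0.0119  0.084 ]
 [ 0.5409 -0.0072  0.084 ]
 [ 0.547   0.1167  0.084 ]] [0.12450524 0.12560868 0.12406676 0.12610544]
lid scene [[ 0.5401 -0.0137  0.084 ]
 [ 0.6715 -0.0153  0.084 ]
 [ 0.675   0.1043  0.084 ]]
pin top [[ 0.47606452 -0.3427174   0.076     ]] collar [[ 0.47626214 -0.34420095  0.039     ]]
[[ 0.5133 -0.35    0.036 ]
 [ 0.4634 -0.3799  0.036 ]
 [ 0.4367 -0.337   0.036 ]
 [ 0.4856 -0.3083  0.036 ]] [ 0.47474456 -0.34381692  0.036     ] [0.05818122 0.05053046 0.05667617 0.05000602]
```

View pics/s2.png

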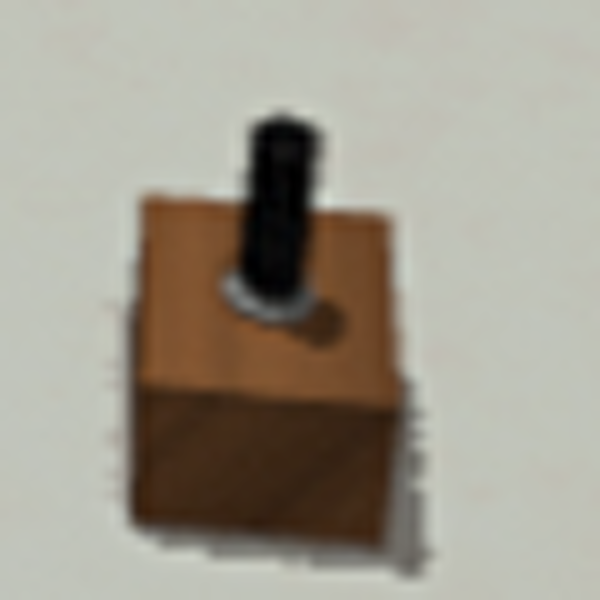

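```bash
python3 - <<'E'
from fit import *
print('scene pin top', atz('scene',back([[284,128]],10,400,295),.076),'collar',atz('scene',back([[270,294]],10,400,295),.038))
st=back([[146,197],[390,213],[397,408],[140,383]],10,400,295);S=atz('scene',st,.036);print(S.round(4),S.mean(0))
# simulate row plan
def sim(p,R,rows):
    for r in rows:
        p=p+R@np.array([r.get('tx',0),r.get('ty',0),r.get('tz',0)])*.01
        R=R@cv2.Rodrigues(np.array([r.get('wx',0),r.get('wy',0),r.get('wz',0)])*np.radians(6))[0]
    return p,R
s=robot.get_state();p,R=s['tcp_pos'],s['tcp_rot']
for i in range(28):
    p,R=sim(p,R,[dict(ty=-3.9,tz=0.0,wx=.64 if i<18 else 0)]);
    if i%4==3: print(i,p.round(3),np.hypot(*p[:2]).round(3),np.degrees(np.arctan2(R[1,2],R[0,2])).round(1))
E
```

```text
scene pin top [[ 0.48043981 -0.34575563  0.076     ]] collar [[ 0.47758954 -0.34802308  0.038     ]]
[[ 0.4906 -0.3115  0.036 ]
 [ 0.5179 -0.3519  0.036 ]
 [ 0.4656 -0.3834  0.036 ]
 [ 0.44   -0.3419  0.036 ]] [ 0.47854711 -0.34715116  0.036     ]
3 [0.411 0.537 0.247] 0.677 50.4
7 [0.521 0.427 0.247] 0.673 35.1
11 [0.597 0.291 0.248] 0.664 19.7
15 [0.634 0.14  0.248] 0.65 4.3
19 [ 0.633 -0.016  0.248] 0.633 -3.3
23 [ 0.624 -0.171  0.248] 0.647 -3.3
27 [ 0.615 -0.327  0.249] 0.697 -3.3
```

```bash
python3 -m jog '[{"ty":-3.9,"wx":0.64,"tx":-0.4},{"ty":-3.9,"wx":0.64,"tx":-0.4},{"ty":-3.9,"wx":0.64,"tx":-0.4},{"ty":-3.9,"wx":0.64,"tx":-0.4},{"ty":-3.9,"wx":0.64,"tx":-0.4},{"ty":-3.9,"wx":0.64,"tx":-0.4},{"ty":-3.9,"wx":0.64,"tx":-0.4},{"ty":-3.9,"wx":0.64,"tx":-0.4}]'
python3 -m jog '[{"ty":-3.9,"wx":0.64},{"ty":-3.9,"wx":0.64},{"ty":-3.9,"wx":0.64},{"ty":-3.9,"wx":0.64},{"ty":-3.9,"wx":0.64},{"ty":-3.9,"wx":0.64},{"ty":-3.9,"wx":0.64},{"ty":-3.9,"wx":0.64}]'
```

```text
validation failed for argument at $[0]...
validation failed for argument at $[0]...
```

```bash
python3 -m jog --help; python3 -m jog '[{"tx":-0.4,"ty":-3.9,"tz":0,"wx":0.64,"wy":0,"wz":0,"gripper":8.5}]'
```

```text
time_s: 0.18
tcp_pos: [0.3023, 0.6037, 0.2507]
tcp_rot: [[-0.009, -0.889, 0.459], [0.001, 0.459, 0.889], [-1.0, 0.008, -0.003]]
contact_force: [-0.6, 0.6, 0.9]
grip_width: 0.0849invalid input: not JSON, or not a number
```

All keys are required in each row, so I'll write them in full.

```bash
python3 -m jog '[{"tx":-0.4,"ty":-3.9,"tz":0,"wx":0.64,"wy":0,"wz":0,"gripper":8.5},{"tx":-0.4,"ty":-3.9,"tz":0,"wx":0.64,"wy":0,"wz":0,"gripper":8.5},{"tx":-0.4,"ty":-3.9,"tz":0,"wx":0.64,"wy":0,"wz":0,"gripper":8.5},{"tx":-0.4,"ty":-3.9,"tz":0,"wx":0.64,"wy":0,"wz":0,"gripper":8.5},{"tx":-0.4,"ty":-3.9,"tz":0,"wx":0.64,"wy":0,"wz":0,"gripper":8.5},{"tx":-0.4,"ty":-3.9,"tz":0,"wx":0.64,"wy":0,"wz":0,"gripper":8.5},{"tx":-0.4,"ty":-3.9,"tz":0,"wx":0.64,"wy":0,"wz":0,"gripper":8.5},{"tx":0,"ty":-3.9,"tz":0,"wx":0.64,"wy":0,"wz":0,"gripper":8.5}]'
python3 -m jog '[{"tx":0,"ty":-3.9,"tz":0,"wx":0.64,"wy":0,"wz":0,"gripper":8.5},{"tx":0,"ty":-3.9,"tz":0,"wx":0.64,"wy":0,"wz":0,"gripper":8.5},{"tx":0,"ty":-3.9,"tz":0,"wx":0.64,"wy":0,"wz":0,"gripper":8.5},{"tx":0,"ty":-3.9,"tz":0,"wx":0.64,"wy":0,"wz":0,"gripper":8.5},{"tx":0,"ty":-3.9,"tz":0,"wx":0.64,"wy":0,"wz":0,"gripper":8.5},{"tx":0,"ty":-3.9,"tz":0,"wx":0.64,"wy":0,"wz":0,"gripper":8.5},{"tx":0,"ty":-3.9,"tz":0,"wx":0.64,"wy":0,"wz":0,"gripper":8.5},{"tx":0,"ty":-3.9,"tz":0,"wx":0.64,"wy":0,"wz":0,"gripper":8.5}]'
```

```text
time_s: 0.85
tcp_pos: [0.5449, 0.3939, 0.2807]
tcp_rot: [[0.001, -0.515, 0.857], [0.001, 0.857, 0.515], [-1.0, 0.0, 0.001]]
contact_force: [0.2, 1.1, 0.7]
grip_width: 0.0851
time_s: 1.52
tcp_pos: [0.6377, 0.0998, 0.2797]
tcp_rot: [[-0.001, -0.005, 1.0], [-0.0, 1.0, 0.005], [-1.0, -0.0, -0.001]]
contact_force: [-0.1, 0.6, -0.3]
grip_width: 0.0851
```

```bash
python3 -m jog '[{"tx":0,"ty":-3.7,"tz":-1.3,"wx":0.25,"wy":0,"wz":0,"gripper":5},{"tx":0,"ty":-3.7,"tz":-1.3,"wx":0.25,"wy":0,"wz":0,"gripper":5},{"tx":0,"ty":-3.7,"tz":-1.3,"wx":0,"wy":0,"wz":0,"gripper":5},{"tx":0,"ty":-3.7,"tz":-1.3,"wx":0,"wy":0,"wz":0,"gripper":5},{"tx":0,"ty":-3.7,"tz":-1.3,"wx":0,"wy":0,"wz":0,"gripper":5},{"tx":0,"ty":-3.7,"tz":-1.3,"wx":0,"wy":0,"wz":0,"gripper":5},{"tx":0,"ty":-3.7,"tz":-1.3,"wx":0,"wy":0,"wz":0,"gripper":5},{"tx":1,"ty":-3.7,"tz":-1.3,"wx":0,"wy":0,"wz":0,"gripper":5}]'
python3 -m jog '[{"tx":2,"ty":-3.4,"tz":-1.0,"wx":0,"wy":0,"wz":0,"gripper":5},{"tx":2.5,"ty":-3.2,"tz":-1.0,"wx":0,"wy":0,"wz":0,"gripper":5},{"tx":3,"ty":-2.5,"tz":-1,"wx":0,"wy":0,"wz":0,"gripper":5},{"tx":3,"ty":-2,"tz":-0.7,"wx":0,"wy":0,"wz":0,"gripper":5},{"tx":1,"ty":0,"tz":0,"wx":0,"wy":0,"wz":0,"gripper":5},{"tx":0,"ty":0,"tz":0,"wx":0,"wy":0,"wz":0,"gripper":5}]'
python3 - <<'E'
from h import *
s=robot.get_state();print(s['tcp_pos'],s['tcp_rot'].round(3))
for n in ("scene","top"):
    p,d=robot.grab_frame(n);np.savez(f"pics/{n}1.npz",p=p,d=d)
    if n=='top': crop(p,400,220,490,290,8,'pics/t3.png')
    else: crop(p,390,250,490,350,6,'pics/s3.png')
    print(n,proj(n,[s['tcp_pos'],s['tcp_pos']-[0,0,.017]]))
E
```

```text
time_s: 2.18
tcp_pos: [0.5234, -0.1925, 0.2717]
tcp_rot: [[0.003, 0.043, 0.999], [-0.0, 0.999, -0.043], [-1.0, -0.0, 0.003]]
contact_force: [1.4, -1.2, 0.6]
grip_width: 0.0499
time_s: 2.68
tcp_pos: [0.4792, -0.2996, 0.1522]
tcp_rot: [[-0.006, 0.047, 0.999], [0.003, 0.999, -0.047], [-1.0, 0.002, -0.006]]
contact_force: [-0.2, 1.2, -0.5]
grip_width: 0.05
[ 0.47923572 -0.29960666  0.15224867] [[-0.006  0.047  0.999]
 [ 0.003  0.999 -0.047]
 [-1.     0.002 -0.006]]
scene [[410.05037513 266.39208446]
 [409.44877724 273.77083311]]
top [[440.42891018 257.19743245]
 [438.69697431 258.36510497]]
```

View pics/t3.png

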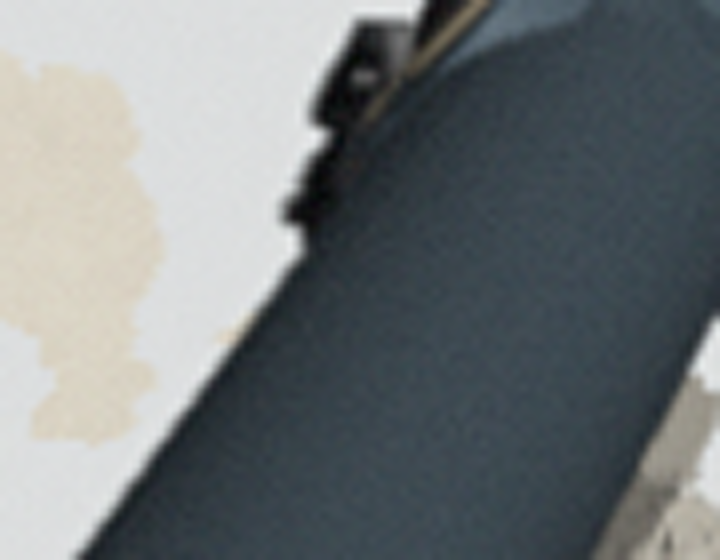

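View pics/s3.png

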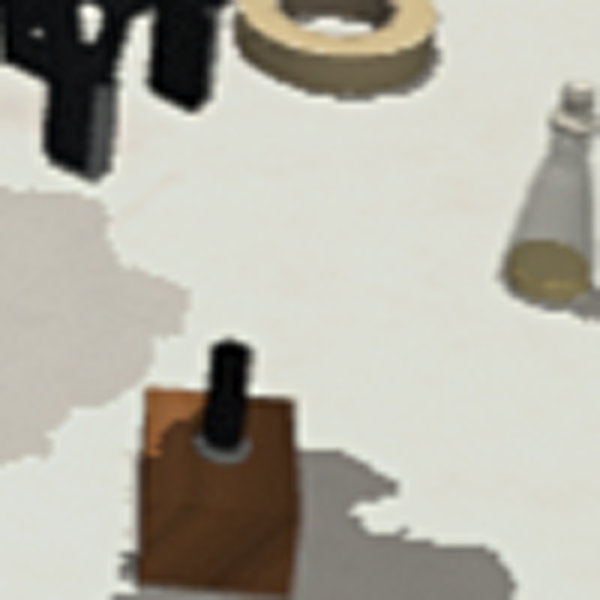

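```bash
python3 -m jog '[{"tx":0,"ty":-2.2,"tz":-0.1,"wx":0,"wy":0,"wz":0,"gripper":5},{"tx":2,"ty":-2.2,"tz":-0.4,"wx":0,"wy":0,"wz":0,"gripper":5},{"tx":2,"ty":0,"tz":0,"wx":0,"wy":0,"wz":0,"gripper":5},{"tx":0.7,"ty":0,"tz":0,"wx":0,"wy":0,"wz":0,"gripper":5},{"tx":0,"ty":0,"tz":0,"wx":0,"wy":0,"wz":0,"gripper":5},{"tx":0,"ty":0,"tz":0,"wx":0,"wy":0,"wz":0,"gripper":5}]'
python3 - <<'E'
from h import *
s=robot.get_state();print(s['tcp_pos'],s['tcp_rot'].round(3))
for n in ("scene",):
    p,d=robot.grab_frame(n);np.savez(f"pics/{n}2.npz",p=p,d=d)
    crop(p,390,270,465,345,8,'pics/s4.png')
    print(n,(proj(n,[s['tcp_pos'],s['tcp_pos']-[0,0,.017],[.4762,-.3442,.076]])-[390,270])*8)
E
```

```text
time_s: 3.28
tcp_pos: [0.4764, -0.3422, 0.1093]
tcp_rot: [[0.001, 0.041, 0.999], [0.0, 0.999, -0.041], [-1.0, 0.0, 0.001]]
contact_force: [0.2, -0.2, -0.1]
grip_width: 0.0502
[ 0.47644914 -0.34217915  0.10929423] [[ 0.001  0.041  0.999]
 [ 0.     0.999 -0.041]
 [-1.     0.     0.001]]
scene [[293.76513018 188.68311343]
 [287.80795873 246.30433404]
 [288.90126695 304.38982532]]
```

View pics/s4.png

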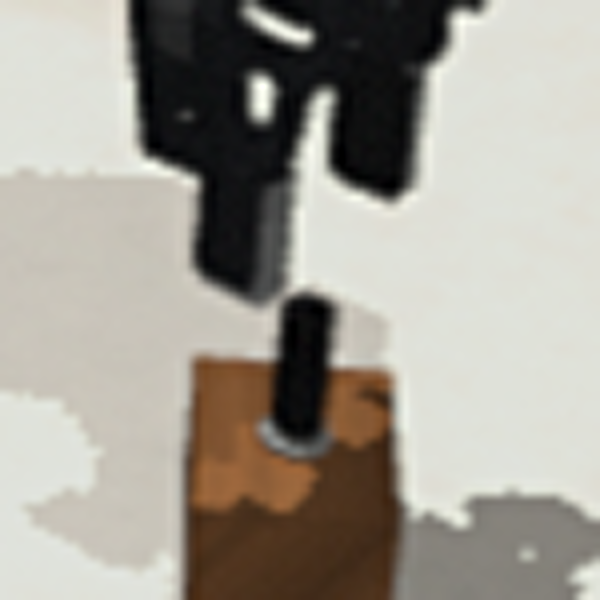

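```bash
python3 -m jog '[{"tx":1.5,"ty":-0.2,"tz":0,"wx":0,"wy":0,"wz":0,"gripper":5},{"tx":2,"ty":0,"tz":0,"wx":0,"wy":0,"wz":0,"gripper":5},{"tx":1.2,"ty":0,"tz":0,"wx":0,"wy":0,"wz":0,"gripper":5},{"tx":0,"ty":0,"tz":0,"wx":0,"wy":0,"wz":0,"gripper":4},{"tx":0,"ty":0,"tz":0,"wx":0,"wy":0,"wz":0,"gripper":3},{"tx":0,"ty":0,"tz":0,"wx":0,"wy":0,"wz":0,"gripper":2}]'
python3 -m jog '[{"tx":0,"ty":0,"tz":0,"wx":0,"wy":0,"wz":0,"gripper":0.8},{"tx":0,"ty":0,"tz":0,"wx":0,"wy":0,"wz":0,"gripper":0.8},{"tx":0,"ty":0,"tz":0,"wx":0,"wy":0,"wz":0,"gripper":0.8},{"tx":0,"ty":0,"tz":0,"wx":0,"wy":0,"wz":0,"gripper":0.8}]'
python3 - <<'E'
from h import *
s=robot.get_state();print(s['tcp_pos'],s['contact_force'],s['grip_width'])
E
```

```text
time_s: 3.83
tcp_pos: [0.4756, -0.3458, 0.0624]
tcp_rot: [[0.001, 0.043, 0.999], [-0.001, 0.999, -0.043], [-1.0, -0.001, 0.002]]
contact_force: [0.5, 0.3, -0.3]
grip_width: 0.0207
time_s: 4.17
tcp_pos: [0.4756, -0.346, 0.0627]
tcp_rot: [[0.002, 0.044, 0.999], [-0.001, 0.999, -0.044], [-1.0, -0.001, 0.002]]
contact_force: [0.4, 1.1, 6.2]
grip_width: 0.0123
[ 0.47562054 -0.34596218  0.06265241] [0.44838103 1.08621187 6.24894477] 0.012304274733859909
```

```bash
python3 -m jog '[{"tx":-1,"ty":0,"tz":0,"wx":0,"wy":0,"wz":0,"gripper":0.8},{"tx":-2,"ty":0,"tz":0,"wx":0,"wy":0,"wz":0,"gripper":0.8},{"tx":-2.5,"ty":0,"tz":0,"wx":0,"wy":0,"wz":0,"gripper":0.8},{"tx":-1.5,"ty":0,"tz":0,"wx":0,"wy":0,"wz":0,"gripper":0.8},{"tx":0,"ty":0,"tz":0,"wx":0,"wy":0,"wz":0,"gripper":0.8},{"tx":0,"ty":0,"tz":0,"wx":0,"wy":0,"wz":0,"gripper":0.8}]'
python3 - <<'E'
from h import *
s=robot.get_state();print(s['tcp_pos'],s['tcp_rot'].round(3))
for n in ("scene",):
    p,d=robot.grab_frame(n);np.savez(f"pics/{n}3.npz",p=p,d=d)
    crop(p,390,250,465,345,8,'pics/s5.png')
    print(n,(proj(n,[s['tcp_pos'],s['tcp_pos']-[0,0,.017],s['tcp_pos']-[0,0,.052]])-[390,250])*8)
E
```

```text
time_s: 4.67
tcp_pos: [0.475, -0.3456, 0.1323]
tcp_rot: [[0.002, 0.044, 0.999], [-0.001, 0.999, -0.044], [-1.0, -0.0, 0.002]]
contact_force: [0.1, -0.3, -0.8]
grip_width: 0.0122
[ 0.47502509 -0.34563953  0.13234702] [[ 0.002  0.044  0.999]
 [-0.001  0.999 -0.044]
 [-1.    -0.     0.002]]
scene [[311.68069619 276.97408186]
 [305.49729722 336.02058302]
 [293.06512529 454.53473921]]
```

View pics/s5.png

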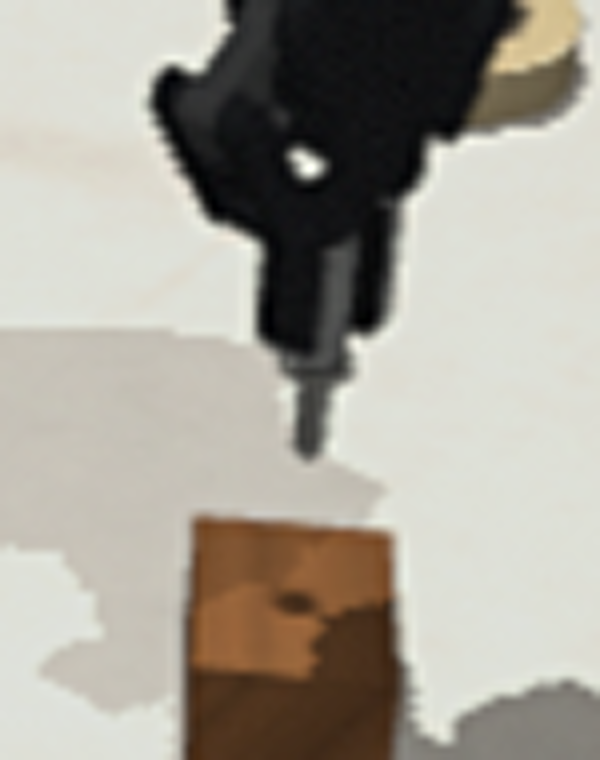

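```bash
python3 -m jog '[{"tx":0,"ty":2.5,"tz":1,"wx":0,"wy":0,"wz":0,"gripper":0.8},{"tx":0,"ty":3.7,"tz":1.5,"wx":0,"wy":0,"wz":0,"gripper":0.8},{"tx":0,"ty":3.7,"tz":1.5,"wx":0,"wy":0,"wz":0,"gripper":0.8},{"tx":0,"ty":3.7,"tz":1.5,"wx":0,"wy":0,"wz":0,"gripper":0.8},{"tx":0,"ty":3.7,"tz":1.5,"wx":0,"wy":0,"wz":0,"gripper":0.8},{"tx":0,"ty":3.7,"tz":1.5,"wx":0,"wy":0,"wz":0,"gripper":0.8},{"tx":0,"ty":3.7,"tz":1.5,"wx":0,"wy":0,"wz":0,"gripper":0.8},{"tx":0,"ty":2.5,"tz":1,"wx":0,"wy":0,"wz":0,"gripper":0.8}]'
python3 -m jog '[{"tx":0.3,"ty":2.1,"tz":0.8,"wx":0,"wy":0,"wz":0,"gripper":0.8},{"tx":0.5,"ty":0.3,"tz":0.1,"wx":0,"wy":0,"wz":0,"gripper":0.8},{"tx":0.5,"ty":0,"tz":0,"wx":0,"wy":0,"wz":0,"gripper":0.8},{"tx":0,"ty":0,"tz":0,"wx":0,"wy":0,"wz":0,"gripper":0.8},{"tx":0,"ty":0,"tz":0,"wx":0,"wy":0,"wz":0,"gripper":0.8}]'
python3 - <<'E'
from h import *
s=robot.get_state();print(s['tcp_pos'],s['tcp_rot'].round(3))
for n in ("scene","top"):
    p,d=robot.grab_frame(n);np.savez(f"pics/{n}4.npz",p=p,d=d)
    o=(315,190) if n=='scene' else (320,180)
    crop(p,o[0],o[1],o[0]+75,o[1]+75,8,f'pics/{n}6.png')
    print(n,(proj(n,[s['tcp_pos'],s['tcp_pos']-[0,0,.052],s['tcp_pos']*[1,1,0]+[0,0,.05]])-o)*8)
E
```

```text
time_s: 5.38
tcp_pos: [0.597, -0.0734, 0.1297]
tcp_rot: [[-0.003, 0.039, 0.999], [0.002, 0.999, -0.039], [-1.0, 0.002, -0.003]]
contact_force: [0.8, 0.2, -0.6]
grip_width: 0.0123
time_s: 5.8
tcp_pos: [0.6052, -0.0572, 0.1174]
tcp_rot: [[-0.003, 0.047, 0.999], [-0.001, 0.999, -0.047], [-1.0, -0.001, -0.003]]
contact_force: [0.1, -0.5, 0.9]
grip_width: 0.0126
[ 0.60519757 -0.05717884  0.11738606] [[-0.003  0.047  0.999]
 [-0.001  0.999 -0.047]
 [-1.    -0.001 -0.003]]
scene [[289.14896514 256.69499   ]
 [286.78847311 407.07955485]
 [286.1050054  450.44811775]]
top [[192.53752497 245.90240581]
 [184.74428406 287.63142332]
 [182.55857337 299.33130979]]
```

View pics/scene6.png

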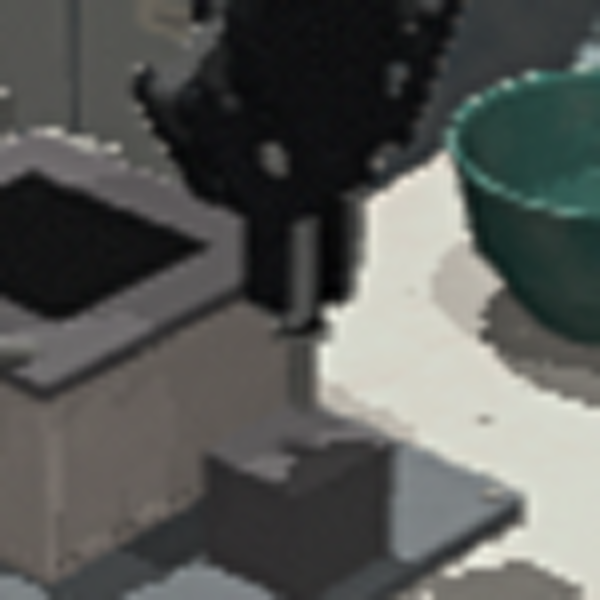

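View pics/top6.png

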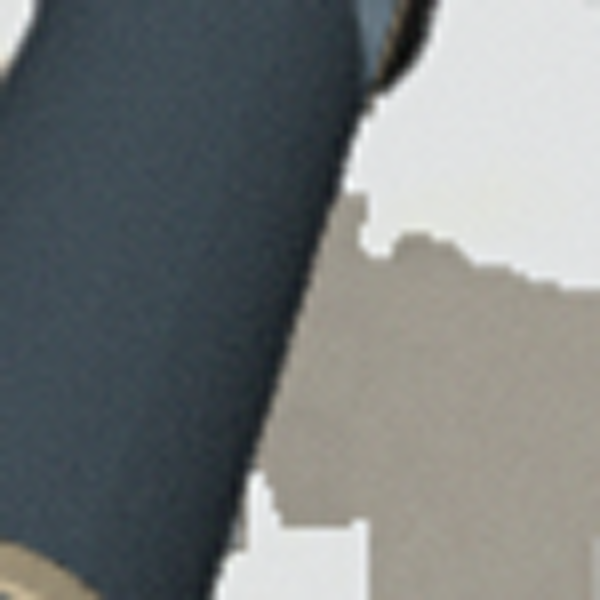

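```bash
python3 - <<'E'
from h import *
a=proj('scene',[[.6052,-.0572,.05],[.6067,-.056,.05]]);print((a[1]-a[0])*8)
E
python3 -m jog '[{"tx":0.4,"ty":0.1,"tz":0.1,"wx":0,"wy":0,"wz":0,"gripper":0.8},{"tx":0.4,"ty":0,"tz":0,"wx":0,"wy":0,"wz":0,"gripper":0.8},{"tx":0.4,"ty":0,"tz":0,"wx":0,"wy":0,"wz":0,"gripper":0.8},{"tx":0.4,"ty":0,"tz":0,"wx":0,"wy":0,"wz":0,"gripper":0.8},{"tx":0,"ty":0,"tz":0,"wx":0,"wy":0,"wz":0,"gripper":0.8},{"tx":0,"ty":0,"tz":0,"wx":0,"wy":0,"wz":0,"gripper":0.8}]'
```

```text
[-0.05499533 -3.14039695]
time_s: 6.4
tcp_pos: [0.6074, -0.054, 0.1019]
tcp_rot: [[-0.001, 0.044, 0.999], [0.0, 0.999, -0.044], [-1.0, 0.0, -0.001]]
contact_force: [-0.7, 0.4, -0.5]
grip_width: 0.0123
```

```bash
python3 - <<'E'
from h import *
s=robot.get_state();print(s['tcp_pos'],s['contact_force'])
n="scene"
p,d=robot.grab_frame(n)
o=(325,215)
crop(p,o[0],o[1],o[0]+50,o[1]+50,12,f'pics/{n}7.png')
print(n,(proj(n,[s['tcp_pos'],s['tcp_pos']-[0,0,.052],s['tcp_pos']*[1,1,0]+[0,0,.05]])-o)*12, (np.array([352.6,245.9])-o)*12)
print(robot.get_state()['tcp_pos'])
E
```

```text
[ 0.60739753 -0.05401228  0.10192117] [-0.68382205  0.44317264 -0.54648191]
scene [[307.0348482  144.3769123 ]
 [303.64878309 366.89944173]
 [303.65383167 366.56870066]] [331.2 370.8]
[ 0.6076166  -0.0540293   0.10221886]
```

View pics/scene7.png

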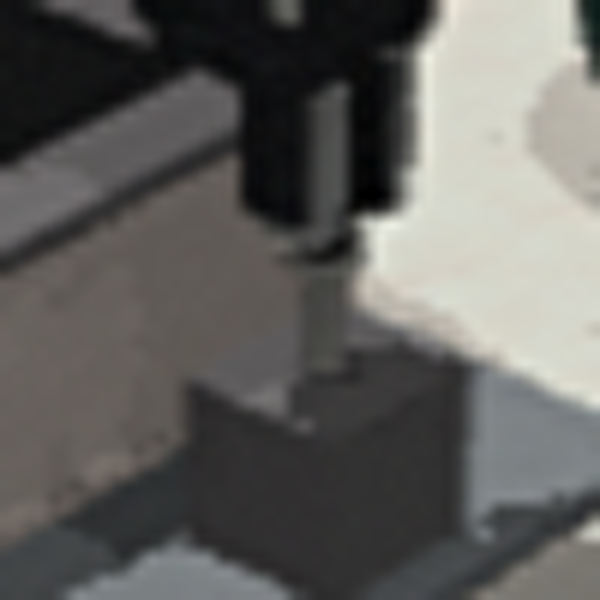

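```bash
python3 -m jog '[{"tx":0,"ty":-0.1,"tz":0,"wx":0,"wy":0,"wz":0,"gripper":0.8},{"tx":0.3,"ty":0,"tz":0,"wx":0,"wy":0,"wz":0,"gripper":0.8},{"tx":0.3,"ty":0,"tz":0,"wx":0,"wy":0,"wz":0,"gripper":0.8},{"tx":0,"ty":0,"tz":0,"wx":0,"wy":0,"wz":0,"gripper":0.8}]'
```

```text
time_s: 6.78
tcp_pos: [0.6072, -0.0549, 0.0957]
tcp_rot: [[-0.001, 0.044, 0.999], [0.0, 0.999, -0.044], [-1.0, 0.0, -0.001]]
contact_force: [0.7, 0.6, -0.5]
grip_width: 0.0125
```

```bash
python3 -m jog '[{"tx":0.4,"ty":0,"tz":0,"wx":0,"wy":0,"wz":0,"gripper":0.8},{"tx":0.4,"ty":0,"tz":0,"wx":0,"wy":0,"wz":0,"gripper":0.8},{"tx":0.4,"ty":0,"tz":0,"wx":0,"wy":0,"wz":0,"gripper":0.8},{"tx":0,"ty":0,"tz":0,"wx":0,"wy":0,"wz":0,"gripper":0.8}]'
python3 -m jog '[{"tx":0.3,"ty":0,"tz":0,"wx":0,"wy":0,"wz":0,"gripper":0.8},{"tx":0.3,"ty":0,"tz":0,"wx":0,"wy":0,"wz":0,"gripper":0.8},{"tx":0,"ty":0,"tz":0,"wx":0,"wy":0,"wz":0,"gripper":0.8}]'
```

```text
time_s: 7.12
tcp_pos: [0.6069, -0.0549, 0.0833]
tcp_rot: [[-0.002, 0.044, 0.999], [0.0, 0.999, -0.044], [-1.0, 0.0, -0.002]]
contact_force: [-0.3, 0.1, -0.7]
grip_width: 0.0121
time_s: 7.37
tcp_pos: [0.6073, -0.0549, 0.0777]
tcp_rot: [[-0.001, 0.044, 0.999], [0.0, 0.999, -0.044], [-1.0, 0.0, -0.001]]
contact_force: [-0.5, 0.5, -0.3]
grip_width: 0.0123
```

```bash
python3 -m jog '[{"tx":0.2,"ty":0,"tz":0,"wx":0,"wy":0,"wz":0,"gripper":0.8},{"tx":0,"ty":0,"tz":0,"wx":0,"wy":0,"wz":0,"gripper":0.8}]'
python3 -m jog '[{"tx":0.1,"ty":0,"tz":0,"wx":0,"wy":0,"wz":0,"gripper":0.8},{"tx":0,"ty":0,"tz":0,"wx":0,"wy":0,"wz":0,"gripper":0.8}]'
python3 -m jog '[{"tx":0.1,"ty":0,"tz":0,"wx":0,"wy":0,"wz":0,"gripper":0.8},{"tx":0,"ty":0,"tz":0,"wx":0,"wy":0,"wz":0,"gripper":0.8}]'
```

```text
time_s: 7.53
tcp_pos: [0.6079, -0.0551, 0.0767]
tcp_rot: [[0.0, 0.044, 0.999], [0.0, 0.999, -0.044], [-1.0, 0.0, 0.0]]
contact_force: [-1.1, 0.4, 1.0]
grip_width: 0.012
time_s: 7.7
tcp_pos: [0.6079, -0.0551, 0.0766]
tcp_rot: [[0.001, 0.044, 0.999], [0.001, 0.999, -0.044], [-1.0, 0.001, 0.0]]
contact_force: [-2.2, 0.6, 8.6]
grip_width: 0.0123
time_s: 7.87
tcp_pos: [0.608, -0.0551, 0.0766]
tcp_rot: [[0.001, 0.044, 0.999], [0.001, 0.999, -0.044], [-1.0, 0.001, 0.001]]
contact_force: [-4.2, 0.7, 13.9]
grip_width: 0.0123
```

The collar has seated: z stopped at 76.6 mm against the expected 76.4 mm, and the force rose to 14 N. Next I'll relieve the push, open, and rise.

```bash
python3 -m jog '[{"tx":-0.2,"ty":0,"tz":0,"wx":0,"wy":0,"wz":0,"gripper":1.5},{"tx":0,"ty":0,"tz":0,"wx":0,"wy":0,"wz":0,"gripper":3},{"tx":0,"ty":0,"tz":0,"wx":0,"wy":0,"wz":0,"gripper":4},{"tx":0,"ty":0,"tz":0,"wx":0,"wy":0,"wz":0,"gripper":4},{"tx":-1,"ty":0,"tz":0,"wx":0,"wy":0,"wz":0,"gripper":4},{"tx":-3,"ty":0,"tz":0,"wx":0,"wy":0,"wz":0,"gripper":4},{"tx":-4,"ty":0,"tz":0,"wx":0,"wy":0,"wz":0,"gripper":4},{"tx":-2,"ty":0,"tz":0,"wx":0,"wy":0,"wz":0,"gripper":4}]'
python3 - <<'E'
from h import *
s=robot.get_state();print(s['tcp_pos'],s['contact_force'])
n="scene"
p,d=robot.grab_frame(n)
np.savez('pics/scene8.npz',p=p,d=d)
crop(p,262,170,392,280,6,f'pics/{n}8.png')
E
```

```text
time_s: 8.53
tcp_pos: [0.6093, -0.0557, 0.1806]
tcp_rot: [[0.005, 0.044, 0.999], [-0.0, 0.999, -0.044], [-1.0, -0.0, 0.005]]
contact_force: [0.8, -0.7, 1.3]
grip_width: 0.0398
[ 0.60925375 -0.05566327  0.18056634] [ 0.81611682 -0.7327734   1.27980037]
```

View pics/scene8.png

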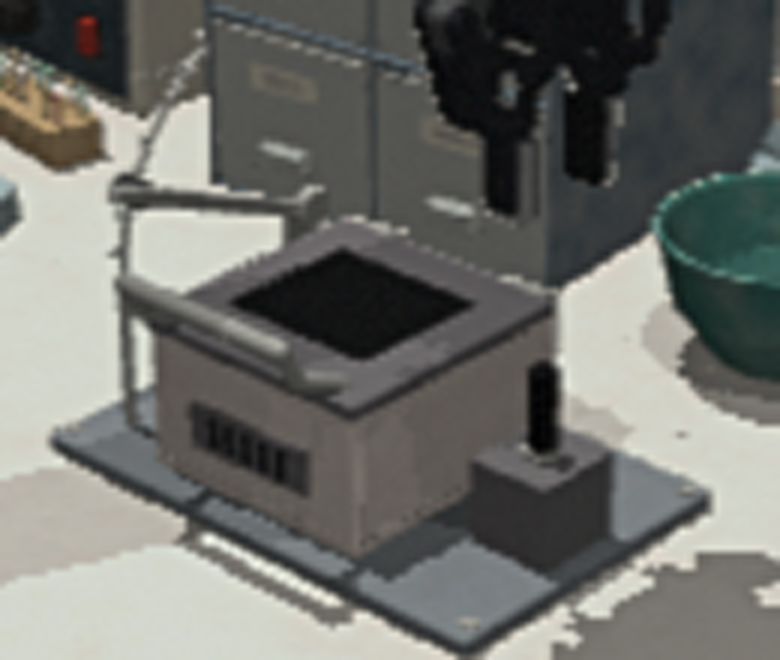

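```bash
cat > ov.py <<'E'
from fit import *
def arm(th,dy=.084,r=(0,.130)): return [[.06-ri*np.cos(th)+s*.004*np.sin(th),dy,.08+ri*np.sin(th)+s*.004*np.cos(th)] for ri in r for s in(-1,0,1)]
def draw(n,p,o,s,pose,bias,th,f,w=(110,90)):
    im=cv2.resize(np.ascontiguousarray(p[o[1]:o[1]+w[1],o[0]:o[0]+w[0],::-1]),None,fx=s,fy=s,interpolation=cv2.INTER_CUBIC)
    def q(L): return ((proj(n,U(pose,L))+bias-o+.5)*s-.5).round().astype(int)
    def line(a,b,c):
        x=q([a,b]);cv2.line(im,tuple(map(int,x[0])),tuple(map(int,x[1])),c,1,cv2.LINE_AA)
    lid=[[-.067,-.061,.084],[-.067,.061,.084],[.06,.061,.084],[.06,-.061,.084]]
    for i in range(4): line(lid[i],lid[(i+1)%4],(0,255,0))
    h=[0,-.106,.05]
    po=[[h[0]+a,h[1]+b,.05] for a,b in((-.022,-.02),(-.022,.02),(.022,.02),(.022,-.02))]
    po2=[[h[0]+a,h[1]+b,.05] for a,b in((-.02,-.022),(-.02,.022),(.02,.022),(.02,-.022))]
    for i in range(4): line(po2[i],po2[(i+1)%4],(255,255,0))
    line([-.09,-.041,.112],[-.09,.041,.112],(0,0,255))
    for t,c in zip(th,((255,0,0),(255,0,255),(0,165,255))):
        A=arm(t);line(A[1],A[4],c)
    cv2.imwrite(f,im)
E
python3 - <<'E'
from ov import *
a=np.load('pics/scene0.npz')['p'];b=np.load('pics/top0.npz')['p']
pose=(.6125,.0514,-.047)
draw('scene',a,(262,180),6,pose,(2.1,0),(.35,.5,.65),'pics/o1.png',(130,100))
draw('top',b,(255,175),7,pose,(0,0),(.35,.5,.65),'pics/o2.png')
E
```

```text
(no output)
```

View pics/o1.png

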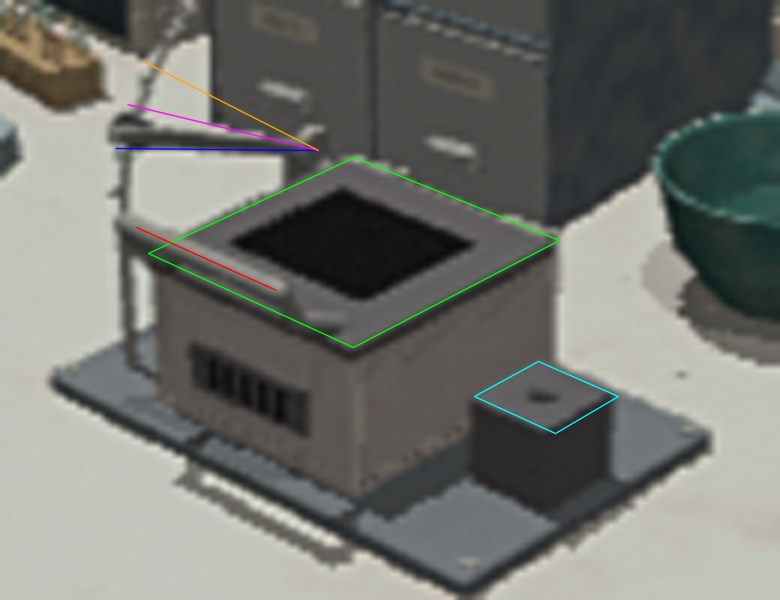

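View pics/o2.png

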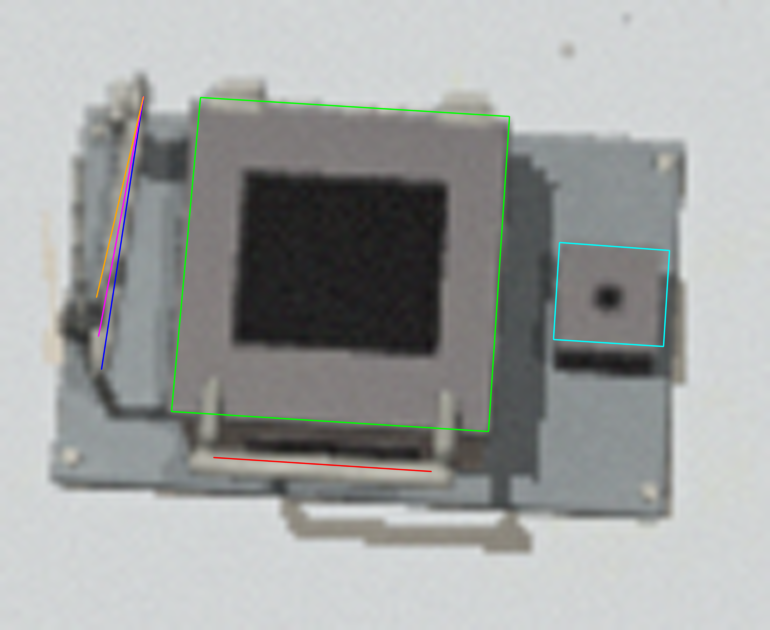

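```bash
python3 - <<'E'
from ov import *
import numpy as np
a=(np.load('pics/scene0.npz')['p'].astype(float)+0)
b=np.load('pics/scene8.npz')['p'].astype(float)
p=((a+b)/2).astype(np.uint8)
pose=(.611,.0514,-.047)
crop(p,272,190,327,225,14,'pics/z1.png')
draw('scene',p,(272,190),14,pose,(2.1,0),(.35,.40,.45),'pics/z2.png',(55,35))
t=np.load('pics/top0.npz')['p']
draw('top',t,(258,180),12,pose,(0,0),(.35,.40,.45),'pics/z3.png',(40,50))
E
```

```text
(no output)
```

View pics/z1.png

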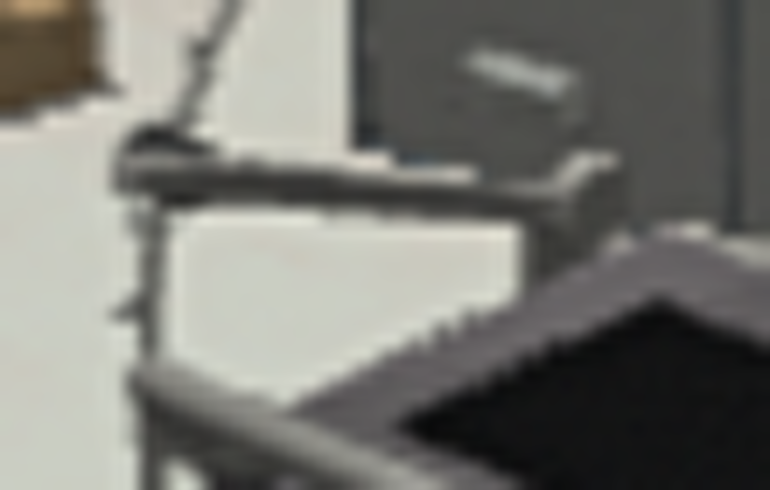

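View pics/z2.png

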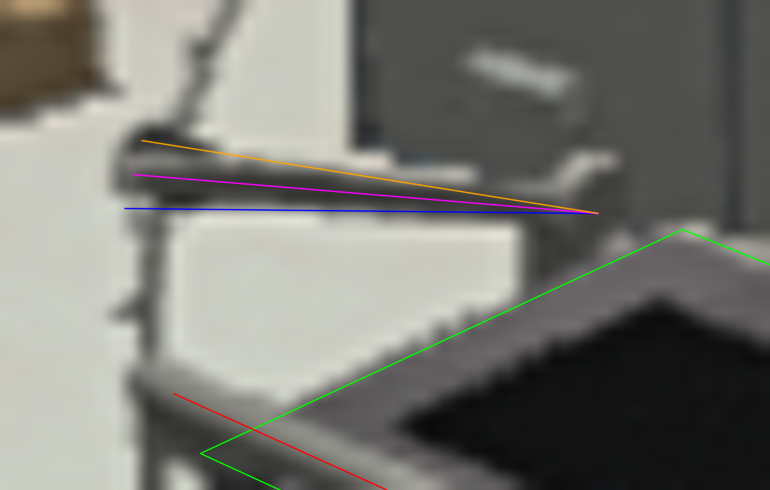

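View pics/z3.png

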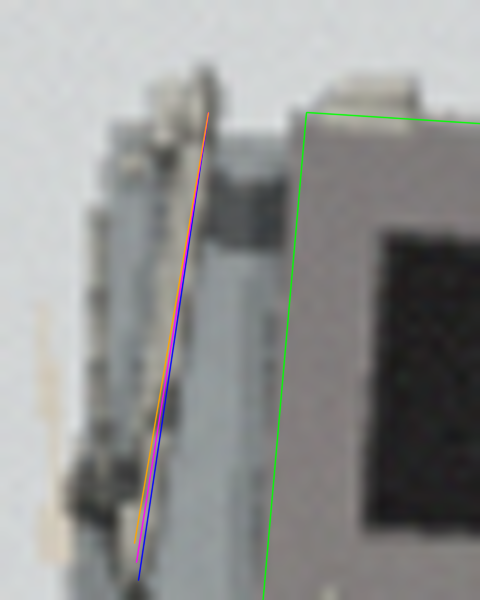

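```bash
python3 -m jog '[{"tx":0,"ty":2.3,"tz":-2,"wx":0,"wy":0,"wz":0,"gripper":4},{"tx":0,"ty":2.8,"tz":-2.5,"wx":0,"wy":0,"wz":0,"gripper":4},{"tx":0,"ty":2.8,"tz":-2.5,"wx":0,"wy":0,"wz":0,"gripper":4},{"tx":0,"ty":2.8,"tz":-2.3,"wx":0,"wy":0,"wz":0,"gripper":4},{"tx":1.2,"ty":0,"tz":0,"wx":0,"wy":0,"wz":0,"gripper":4},{"tx":1.5,"ty":0,"tz":0,"wx":0,"wy":0,"wz":0,"gripper":4},{"tx":0,"ty":0,"tz":0,"wx":0,"wy":0,"wz":0,"gripper":4},{"tx":0,"ty":0,"tz":0,"wx":0,"wy":0,"wz":0,"gripper":4}]'
python3 - <<'E'
from ov import *
s=robot.get_state();print(s['tcp_pos'],s['contact_force'])
n="scene"
p,d=robot.grab_frame(n)
draw(n,p,(262,170),6,(.611,.0514,-.047),(2.1,0),(.39,),'pics/scene9.png',(130,100))
print(6*(proj(n,[s['tcp_pos'],s['tcp_pos']-[0,0,.017]])+[2.1,0]-[262,170]))
E
```

```text
time_s: 9.25
tcp_pos: [0.519, 0.0558, 0.1493]
tcp_rot: [[-0.001, 0.044, 0.999], [-0.0, 0.999, -0.044], [-1.0, -0.0, -0.001]]
contact_force: [-0.6, -0.4, 0.7]
grip_width: 0.0399
[0.51903611 0.05576179 0.14925942] [-0.55093163 -0.42578572  0.70884573]
[[192.00770167 235.62428333]
 [193.73886763 273.58907686]]
```

View pics/scene9.png

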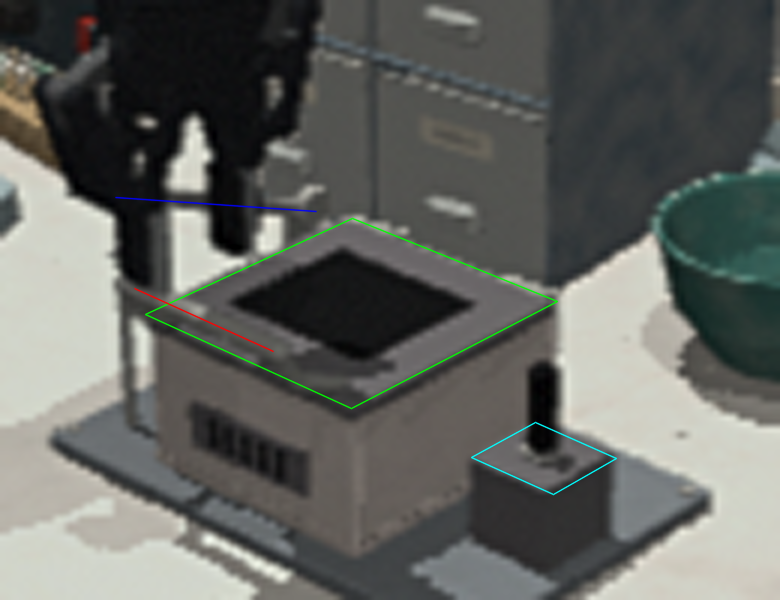

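```bash
python3 -m jog '[{"tx":1,"ty":0,"tz":0.2,"wx":0,"wy":0,"wz":0,"gripper":4},{"tx":1.5,"ty":0,"tz":0,"wx":0,"wy":0,"wz":0,"gripper":4},{"tx":1.0,"ty":0,"tz":0,"wx":0,"wy":0,"wz":0,"gripper":4},{"tx":0.4,"ty":0,"tz":0,"wx":0,"wy":0,"wz":0,"gripper":4},{"tx":0,"ty":0,"tz":0,"wx":0,"wy":0,"wz":0,"gripper":4},{"tx":0,"ty":0,"tz":0,"wx":0,"wy":0,"wz":0,"gripper":4}]'
python3 -m jog '[{"tx":0,"ty":0,"tz":0,"wx":0,"wy":0,"wz":0,"gripper":2.5},{"tx":0,"ty":0,"tz":0,"wx":0,"wy":0,"wz":0,"gripper":2},{"tx":0,"ty":0,"tz":0,"wx":0,"wy":0,"wz":0,"gripper":1.5}]'
python3 -m jog '[{"tx":0,"ty":0,"tz":0,"wx":0,"wy":0,"wz":0,"gripper":0.4},{"tx":0,"ty":0,"tz":0,"wx":0,"wy":0,"wz":0,"gripper":0.4},{"tx":0,"ty":0,"tz":0,"wx":0,"wy":0,"wz":0,"gripper":0.4},{"tx":0,"ty":0,"tz":0,"wx":0,"wy":0,"wz":0,"gripper":0.4}]'
```

```text
time_s: 9.8
tcp_pos: [0.5216, 0.0556, 0.1103]
tcp_rot: [[-0.0, 0.044, 0.999], [-0.0, 0.999, -0.044], [-1.0, -0.0, -0.0]]
contact_force: [-0.9, 0.5, 0.3]
grip_width: 0.04
time_s: 10.05
tcp_pos: [0.5218, 0.0559, 0.1109]
tcp_rot: [[0.001, 0.044, 0.999], [0.0, 0.999, -0.044], [-1.0, 0.0, 0.001]]
contact_force: [0.4, 0.7, -0.6]
grip_width: 0.0152
time_s: 10.38
tcp_pos: [0.5218, 0.0559, 0.1109]
tcp_rot: [[0.001, 0.044, 0.999], [0.0, 0.999, -0.044], [-1.0, 0.0, 0.001]]
contact_force: [-0.3, 0.6, 3.8]
grip_width: 0.008
```

```bash
python3 -m jog '[{"tx":-0.75,"ty":0,"tz":0.18,"wx":0,"wy":0,"wz":0,"gripper":0.4},{"tx":-0.73,"ty":0,"tz":0.21,"wx":0,"wy":0,"wz":0,"gripper":0.4},{"tx":-0.73,"ty":0,"tz":0.25,"wx":0,"wy":0,"wz":0,"gripper":0.4},{"tx":-0.71,"ty":0,"tz":0.29,"wx":0,"wy":0,"wz":0,"gripper":0.4}]'
python3 -m jog '[{"tx":-0.69,"ty":0,"tz":0.33,"wx":0,"wy":0,"wz":0,"gripper":0.4},{"tx":-0.68,"ty":0,"tz":0.35,"wx":0,"wy":0,"wz":0,"gripper":0.4},{"tx":-0.79,"ty":0,"tz":0.48,"wx":0,"wy":0,"wz":0,"gripper":0.4},{"tx":0,"ty":0,"tz":0,"wx":0,"wy":0,"wz":0,"gripper":0.4},{"tx":0,"ty":0,"tz":0,"wx":0,"wy":0,"wz":0,"gripper":0.4},{"tx":0,"ty":0,"tz":0,"wx":0,"wy":0,"wz":0,"gripper":0.4}]'
python3 - <<'E'
from ov import *
s=robot.get_state();print(s['tcp_pos'],s['contact_force'])
dz=s['tcp_pos'][2]-.1109;dx=(s['tcp_pos'][0]-.5218);print('th from z',np.arcsin((.032+dz)/.1534)-.2102,'from x',np.arccos((.15-dx)/.1534)-.2102)
for n,o,w,k in(("scene",(272,170),(100,75),7.5),("top",(255,175),(110,85),7)):
    p,d=robot.grab_frame(n);np.savez(f'pics/{n}10.npz',p=p,d=d)
    crop(p,o[0],o[1],o[0]+w[0],o[1]+w[1],k,f'pics/{n}10.png')
E
```

```text
time_s: 10.72
tcp_pos: [0.5305, 0.0556, 0.1397]
tcp_rot: [[-0.001, 0.044, 0.999], [-0.0, 0.999, -0.044], [-1.0, -0.0, -0.001]]
contact_force: [4.1, 0.8, -10.0]
grip_width: 0.0078
time_s: 11.22
tcp_pos: [0.541, 0.0551, 0.1605]
tcp_rot: [[-0.003, 0.044, 0.999], [0.0, 0.999, -0.044], [-1.0, 0.0, -0.003]]
contact_force: [-1.1, 1.0, -8.2]
grip_width: 0.0075
[0.54095886 0.0550882  0.16053119] [-1.0895732   0.99582018 -8.16889713]
th from z 0.35093317108970074 from x 0.3390027994269352
```

View pics/scene10.png

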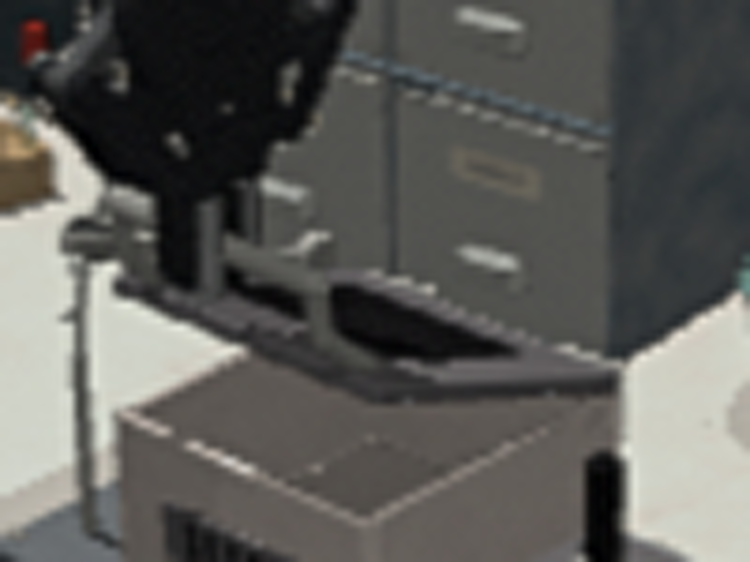

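View pics/top10.png

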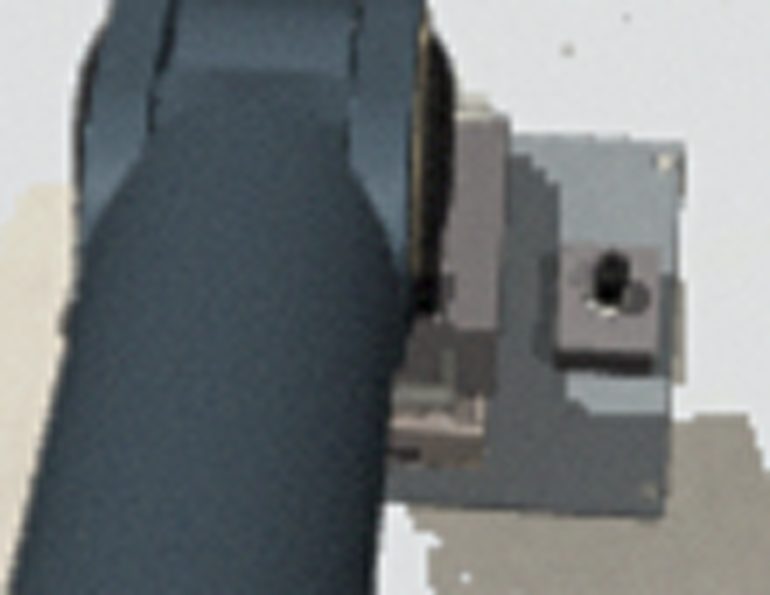

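```bash
cat >> ov.py <<'E'
def lidp(th,L): # lid-frame points (x toward hinge rel. hinge, z) -> unit
    L=np.atleast_2d(L);c,s=np.cos(th),np.sin(th)
    return np.c_[.06+L[:,0]*c+L[:,2]*s,L[:,1],.08-L[:,0]*s+L[:,2]*c]
def ov2(p,o,w,k,pose,bias,lth,ath,f,n='scene'):
    im=cv2.resize(np.ascontiguousarray(p[o[1]:o[1]+w[1],o[0]:o[0]+w[0],::-1]),None,fx=k,fy=k,interpolation=cv2.INTER_CUBIC)
    def q(L): return ((proj(n,U(pose,L))+bias-o+.5)*k-.5).round().astype(int)
    def pl(L,c): cv2.polylines(im,[q(L)],False,c,1,cv2.LINE_AA)
    for t,c in zip(lth,((0,255,0),(0,0,255),(255,255,0))):
        pl(lidp(t,[[-.127,.0615,.004],[-.127,-.0615,.004],[0,-.0615,.004]]),c);pl(lidp(t,[[-.127,.0615,-.004],[-.127,-.0615,-.004],[0,-.0615,-.004]]),c)
    for t,c in zip(ath,((255,0,0),(255,0,255),(0,165,255))):
        for z in(-.004,.004): pl(lidp(t,[[0,.080,z],[-.13,.080,z],[-.13,.088,z]]),c)
    cv2.imwrite(f,im)
E
python3 - <<'E'
from ov import *
p0=np.load('pics/scene0.npz')['p'];p=np.load('pics/scene10.npz')['p']
pose=(.611,.0514,-.047)
ov2(p0,(272,185),(100,60),8,pose,(2.1,0),(0,),(.39,),'pics/v0.png')
ov2(p,(272,185),(100,60),8,pose,(2.1,0),(.35,),(.39,),'pics/v1.png')
E
```

```text
(no output)
```

View pics/v0.png

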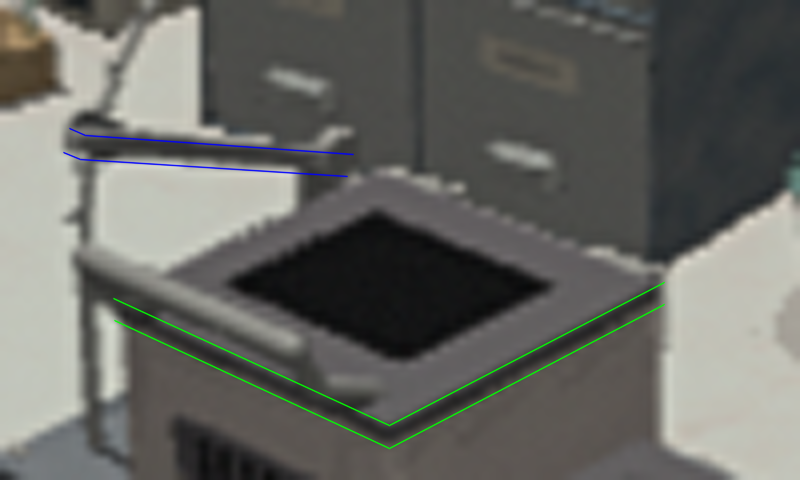

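View pics/v1.png

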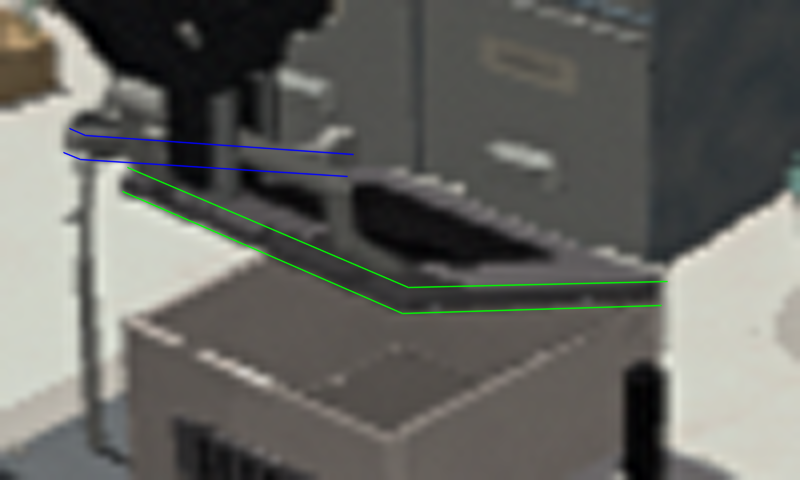

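```bash
python3 - <<'E'
from ov import *
p0=np.load('pics/scene0.npz')['p'];p=np.load('pics/scene10.npz')['p']
pose=(.611,.0514,-.047);B=(2.1,-.7)
ov2(p,(282,200),(80,30),10,pose,B,(.35,),(),'pics/v2.png')
crop(p,282,200,362,230,10,'pics/v3.png')
im=np.vstack([cv2.imread('pics/v3.png'),cv2.imread('pics/v2.png')]);cv2.imwrite('pics/v4.png',im[:, :800])
E
```

```text
(no output)
```

View pics/v4.png

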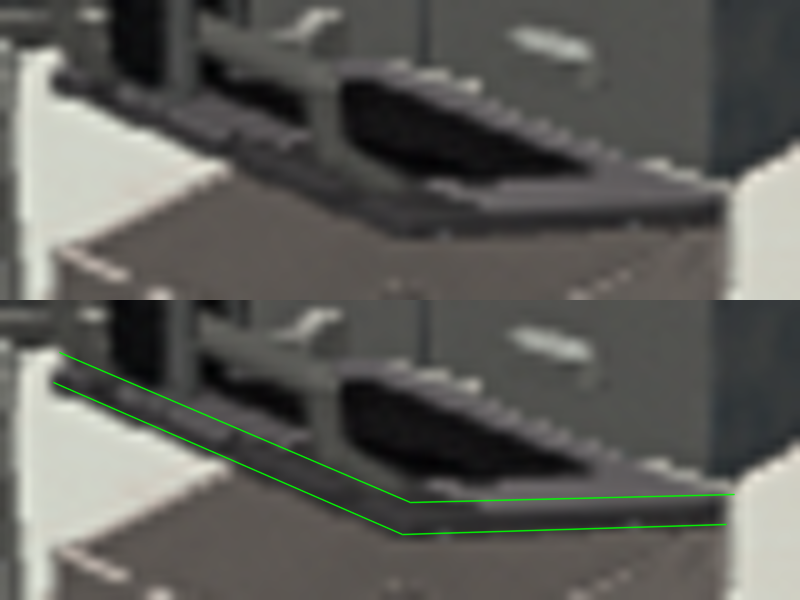

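```bash
python3 - <<'E'
from ov import *
p0=np.load('pics/scene0.npz')['p'];p8=np.load('pics/scene8.npz')['p']
p=((p0.astype(float)+p8)/2).astype(np.uint8)
pose=(.611,.0514,-.047);B=(2.1,-.7)
ov2(p,(276,194),(44,18),18,pose,B,(),(.375,.40),'pics/w2.png')
crop(p,276,194,320,212,18,'pics/w3.png')
im=np.vstack([cv2.imread('pics/w3.png'),cv2.imread('pics/w2.png')]);cv2.imwrite('pics/w4.png',im[:, :800])
E
```

```text
(no output)
```

View pics/w4.png

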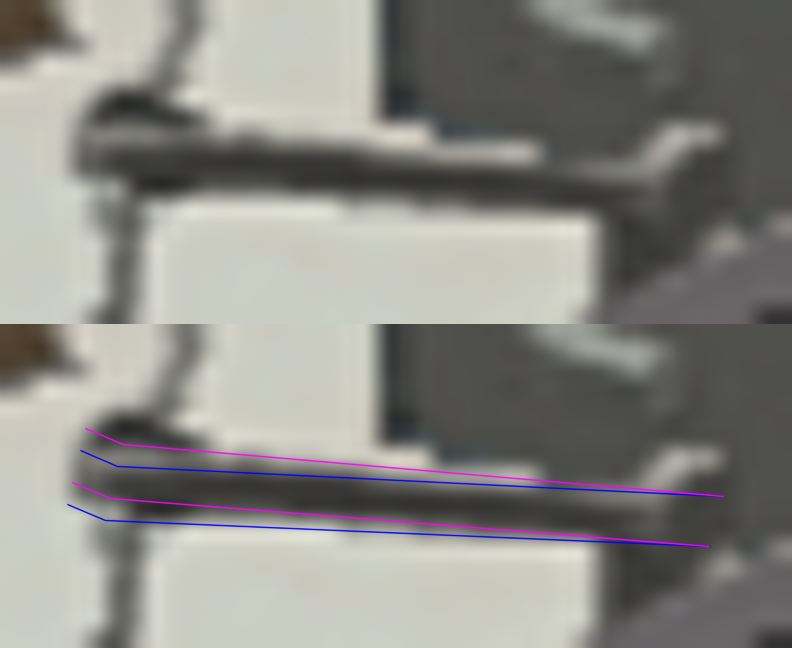

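```bash
cat > edge.py <<'E'
from ov import *
def edge(g,u,v0,v1,sgn):
    # subpixel strongest gradient crossing: 50% level between extremes in column u
    c=g[v0:v1+1,u]; hi,lo=c.max(),c.min();m=(hi+lo)/2
    for i in range(len(c)-1):
        if (c[i]-m)*(c[i+1]-m)<=0 and (c[i+1]-c[i])*sgn>0: return v0+i+(m-c[i])/(c[i+1]-c[i])
    return np.nan
def line_at(n,pose,B,P,us):
    q=proj(n,U(pose,P))+B;o=np.argsort(q[:,0]);return np.interp(us,q[o,0],q[o,1])
def fitth(us,vs,f,pose,B,grid=np.linspace(.2,.6,401)):
    e=[np.nanmean(vs-line_at('scene',pose,B,f(t),us)) for t in grid]
    return np.interp(0,e,grid) if e[-1]>e[0] else np.interp(0,e[::-1],grid[::-1])
E
python3 - <<'E'
from edge import *
pose=(.611,.0514,-.047)
g=[np.load(f'pics/scene{k}.npz')['p'].astype(float).mean(2) for k in(0,8)];g=(g[0]+g[1])/2
us=np.arange(288,297)
lo=np.array([edge(g,u,203,208,+1) for u in us]);
us2=np.arange(287,309)
lo2=np.array([edge(g,u,203,209,+1) for u in us2]);
up=np.array([edge(g,u,198,203,-1) for u in us])
print(up.round(2),lo2.round(2))
# lid shut: lower right edge, dark lid side vs... top surface edges: back-left boundary? print arm results for B variants
fl=lambda t:lidp(t,np.c_[np.linspace(0,-.13,60),np.full(60,.080),np.full(60,-.004)])
fu=lambda t:lidp(t,np.c_[np.linspace(0,-.13,60),np.full(60,.088),np.full(60,.004)])
for B in((2.1,0),(2.1,-.7),(1.5,-.7)):
    print(B,'up',fitth(us,up,fu,pose,B),'lo',fitth(us2,lo2,fl,pose,B),'slope-res', (lo2-line_at('scene',pose,B,fl(.385),us2)).round(2)[::4])
E
```

```text
[201.22 200.97 201.12 201.41 201.45 201.48 201.55 201.6  201.81] [204.3  204.28 204.29 204.27 204.3  204.39 204.39 204.44 204.66 204.65
 204.66 204.75 205.06 205.04 205.08 205.25 205.28 205.28 205.3  205.37
 205.41 205.43]
(2.1, 0) up 0.3889168932605487 lo 0.41392086819599494 slope-res [-0.67 -0.89 -0.77 -0.59 -0.6  -0.7 ]
(2.1, -0.7) up 0.36681639995527016 lo 0.38701723048115255 slope-res [ 0.03 -0.19 -0.07  0.11  0.1   0.  ]
(1.5, -0.7) up 0.36756315408190887 lo 0.38845813300743576 slope-res [-0.   -0.23 -0.1   0.07  0.07 -0.03]
```

```bash
python3 - <<'E'
from edge import *
pose=(.611,.0514,-.047)
g0=[np.load(f'pics/scene{k}.npz')['p'].astype(float).mean(2) for k in(0,8)];g0=(g0[0]+g0[1])/2
g=np.load('pics/scene10.npz')['p'].astype(float).mean(2)
np.set_printoptions(linewidth=200)
print('shut profiles'); 
for u in (326,335,345): 
    print(u,g0[205:245,u].astype(int))
print('raised')
for u in (290,296,301,310,318,326,335,345): print(u,g[200:230,u].astype(int))
L=np.linspace
for t,B in((0,(2.1,-.7)),(.345,(2.1,-.7))):
    fr=lambda z:lidp(t,np.c_[np.full(60,-.127),L(.0615,-.0615,60),np.full(60,z)]);rt=lambda z:lidp(t,np.c_[L(-.127,0,60),np.full(60,-.0615),np.full(60,z)])
    print(t,'front u=290,296,301,310,318 lo',line_at('scene',pose,B,fr(-.004),[290,296,301,310,318]).round(1),'right 326,335,345 lo',line_at('scene',pose,B,rt(-.004),[326,335,345]).round(1),'up',line_at('scene',pose,B,rt(.004),[326,335,345]).round(1))
E
```

```text
shut profiles
326 [ 77  81 136 146 105  91  92  95  94  53  17  19  20  18  20  19  19  20  18  20  18  15  20  60 104 103 101 102 103  98  67  43  66  87  89  92  94  93  93  94]
335 [ 86  75  75  77  77  76  79 112  95  91  93  96  96  33  13  16  18  15  37  95  95  94 101 101 102  74  46  65  87  88  86  86  88  89  88  89  89  89  87  87]
345 [ 60  85  80  79  79  78  79  78  77  75  82 134  95  91  92  93  92  93  96  89  58  40  64  85  86  85  85  87  87  88  88  89  89  87  87  86  86  86  91  99]
raised
290 [ 86 129  67  65  65  63  60  71  58  62 160 213 211 207 207 207 206 206 206 206 205 206 209 191 121 139 152  90  84  86]
296 [ 17  13  14  15  14  14  11   9  30  71  68  54  76 204 213 207 206 206 202 200 187 132  86  85  87  88  87  86  91 112]
301 [ 39  53  59  58  68  54  52  52  54  55  80  82  87  59  58 147 210 208 146  94  85  87  88  87  86  87  87  88  86  88]
310 [ 80  77  85 123  80  88  88  78  53  18  12  19  60  88  86  52  59  53  54  86  90  88  88  88  88  89  89  87  88  87]
318 [82 80 81 82 81 82 97 79 20 16 15 20 18 17  9 41 74 71 63 51 56 53 71 86 86 85 85 84 85 88]
326 [ 82  82  82  81  82  80  84 139 116  97  82  26  17  21  21  20   7  29 101  70  48  55  51  78  88  86  85  85  84  85]
335 [ 81  78  91 155 156  88  78  77  80  80  80  81 104  96  55  17  17  36  99  98  93  54  44  65  89  88  88  87  87  85]
345 [ 82  81  80  82  81  82  81  81  81  81  82  81  80  80  78  79 102  93  95  96  75  49  77  91  88  85  90  90  93  94]
0 front u=290,296,301,310,318 lo [225.8 228.6 230.9 235.1 238.8] right 326,335,345 lo [236.8 232.1 226.9] up [234.  229.3 224.1]
0.345 front u=290,296,301,310,318 lo [209.4 212.  214.2 218.1 221.6] right 326,335,345 lo [223.  222.7 222.3] up [219.9 219.6 219.3]
```

```bash
python3 - <<'E'
from edge import *
pose=(.611,.0514,-.047);B=(2.1,-.7)
g0=[np.load(f'pics/scene{k}.npz')['p'].astype(float).mean(2) for k in(0,8)];g0=(g0[0]+g0[1])/2
np.set_printoptions(linewidth=200)
for u in (290,293,296,301,306,310,314,318): 
    print(u,g0[215:245,u].astype(int),line_at('scene',pose,B,lidp(0,np.c_[np.full(60,-.127),np.linspace(.0615,-.0615,60),np.full(60,-.004)]),[u]).round(2))
E
```

```text
290 [202 202 202 150 138 123  92  60  56  41  41  70  86  85  84  85  83  83  83  85  85  86  85  85  84  85  85  85  84  84] [225.84]
293 [201 204 203 145  95 136 133 104  66  78  87  53  51  81  86  86  87  86  86  86  87  86  70  60  62  80  79  79  81  81] [227.23]
296 [204 192 117  87  89  92 123 139 115  76  62  93  67  44  67  84  85  88  87  88  88  88  74  46  40  31  38  39  36  39] [228.63]
301 [ 97  97  94  95  54  23  63  94 129 154 132  93  64  90  77  44  61  87  87  88  88  88  88  89  81  54  42  40  41  40] [230.95]
306 [103  88  52  18  17  16  15  22  68  94 110 155 140 104  64  74  85  51  51  83  88  90  89  88  88  90  91  74  46  29] [233.27]
310 [48 17 16 19 20 18 19 17 17 22 66 93 92 85 70 67 65 64 61 53 52 86 88 90 91 90 89 91 91 66] [235.13]
314 [ 16  18  18  19  19  19  20  20  18  19  15  30  90  96  94  99 104 126  99  66  50  43  73  88  88  86  86  85  86  86] [236.98]
318 [ 19  19  19  19  20  19  19  18  19  20  19  16  15  34  98 103 103 117 104  72  72 102  62  43  68  86  91  91  90  91] [238.84]
```

```bash
python3 -m jog '[{"tx":-0.35,"ty":0,"tz":0.2,"wx":0,"wy":0,"wz":0,"gripper":0.4},{"tx":-0.3,"ty":0,"tz":0.2,"wx":0,"wy":0,"wz":0,"gripper":0.4},{"tx":0,"ty":0,"tz":0,"wx":0,"wy":0,"wz":0,"gripper":0.4},{"tx":0,"ty":0,"tz":0,"wx":0,"wy":0,"wz":0,"gripper":0.4},{"tx":0,"ty":0,"tz":0,"wx":0,"wy":0,"wz":0,"gripper":0.4}]'
cat > meas.py <<'E'
from edge import *
import sys
pose=(.611,.0514,-.047);B=(2.1,-.6)
def ed(g,u,v0):  # dark->bright lower edge near v0: 50% between min above and plateau below
    a=int(round(v0));seg=np.arange(a-3,a+4);c=g[seg,u];i=int(np.argmin(c[:5]));m=(c[i]+c[min(i+3,6)])/2
    for j in range(i,6):
        if c[j]<=m<c[j+1]: return seg[j]+(m-c[j])/(c[j+1]-c[j])
    return np.nan
def lidfit(g,t0,pose=pose,B=B):
    fr=lambda t:lidp(t,np.c_[np.full(60,-.127),np.linspace(.0615,-.0615,60),np.full(60,-.004)])
    q=proj('scene',U(pose,fr(t0)))+B
    us=np.arange(int(q[0,0])+3,int(q[-1,0])-2)
    vs=np.array([ed(g,u,v) for u,v in zip(us,line_at('scene',pose,B,fr(t0),us))])
    r=vs-line_at('scene',pose,B,fr(t0),us);ok=np.abs(r-np.nanmedian(r))<.8
    e=.001;s=np.mean(line_at('scene',pose,B,fr(t0+e),us)-line_at('scene',pose,B,fr(t0),us))/e
    return t0+np.nanmean(r[ok])/s, np.nanmean(r[ok]),ok.sum()
def armfit(g,t0,us,pose=pose,B=B):
    fl=lambda t:lidp(t,np.c_[np.linspace(0,-.13,60),np.full(60,.080),np.full(60,-.004)])
    vs=np.array([ed(g,u,v) for u,v in zip(us,line_at('scene',pose,B,fl(t0),us))])
    r=vs-line_at('scene',pose,B,fl(t0),us);e=.001
    s=(line_at('scene',pose,B,fl(t0+e),us)-line_at('scene',pose,B,fl(t0),us))/e
    ok=np.isfinite(r);return t0+np.sum(r[ok]*s[ok])/np.sum(s[ok]**2),r.round(2)
E
python3 - <<'E'
from meas import *
s=robot.get_state();print(s['tcp_pos'],s['contact_force'])
dz=s['tcp_pos'][2]-.1109;dx=(s['tcp_pos'][0]-.5218);print('th from z',np.arcsin((.032+dz)/.1534)-.2102,'from x',np.arccos((.15-dx)/.1534)-.2102)
P=[robot.grab_frame('scene')[0] for _ in range(3)];np.savez('pics/scene11.npz',p=P[0])
g=np.mean(P,axis=0).mean(2)
g0=[np.load(f'pics/scene{k}.npz')['p'].astype(float).mean(2) for k in(0,8)];g0=(g0[0]+g0[1])/2
g1=np.load('pics/scene10.npz')['p'].astype(float).mean(2)
print('shut',lidfit(g0,0),'prev',lidfit(g1,.345),'now',lidfit(g,.39))
print('arm',armfit(g0,.388,np.arange(286,308)))
ov2(P[0],(272,185),(100,50),8,pose,B,(.39,),(.388,),'pics/x1.png')
E
```

```text
time_s: 11.73
tcp_pos: [0.5456, 0.0549, 0.168]
tcp_rot: [[-0.002, 0.044, 0.999], [0.001, 0.999, -0.044], [-1.0, 0.001, -0.002]]
contact_force: [-5.5, 2.2, -3.3]
grip_width: 0.0075
[0.54562308 0.05491264 0.16804115] [-5.50774069  2.16751393 -3.31420829]
th from z 0.40988295961742954 from x 0.394741594827077
shut (np.float64(-0.002358256784282005), np.float64(0.10084155583189916), np.int64(30)) prev (np.float64(0.338676521630671), np.float64(0.33752052602576615), np.int64(29)) now (np.float64(0.3923552841657741), np.float64(-0.1277420654020754), np.int64(30))
arm (np.float64(0.3903647421366028), array([ 0.24,  0.04, -0.03, -0.1 , -0.18, -0.21, -0.17, -0.23, -0.23,
       -0.08, -0.15, -0.2 , -0.17,  0.07, -0.02, -0.04,  0.08,  0.04,
       -0.02, -0.06, -0.05, -0.07]))
```

View pics/x1.png

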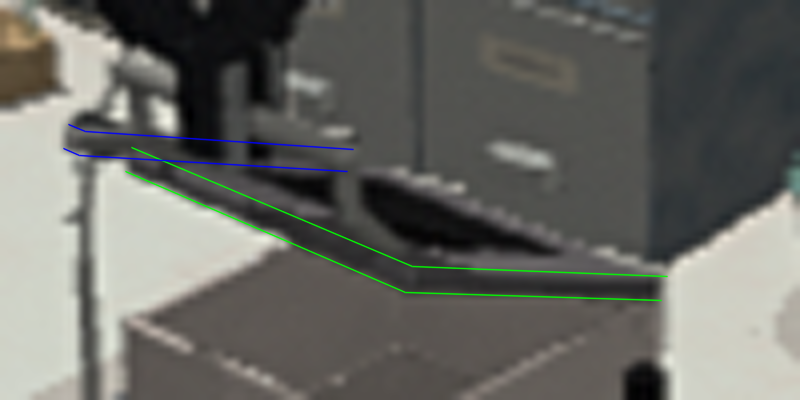

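```bash
python3 - <<'E'
from meas import *
D=[];P=[]
for _ in range(3):
    p,d=robot.grab_frame('scene');P.append(p);D.append(d)
D=np.median(D,axis=0);g=np.mean(P,axis=0).mean(2);np.savez('pics/scene12.npz',p=P[0],d=D)
print('lid',lidfit(g,.39));s=robot.get_state();print(s['tcp_pos'],s['contact_force'])
c,sn=np.cos(-.047),np.sin(-.047)
def unit(W): w=W-[.611,.0514,0];return np.stack([c*w[...,0]+sn*w[...,1],-sn*w[...,0]+c*w[...,1],w[...,2]],-1)
for nm,d,t in(('shut',np.load('pics/scene0.npz')['d'],0),('now',D,.39)):
    W=unit(cloud('scene',d))
    # project lid top region mask (right strip + glass)
    q=(proj('scene',U(pose,lidp(t,[[-.12,-.03,.004],[-.12,-.058,.004],[-.01,-.058,.004],[-.01,-.045,.004]])))+B).round().astype(np.int32)
    m=np.zeros((480,640),np.uint8);cv2.fillPoly(m,[q],1);X=W[m>0];X=X[d[m>0]>0]
    for _ in range(3):
        A=np.c_[X[:,0],X[:,1],np.ones(len(X))];k=np.linalg.lstsq(A,X[:,2],rcond=None)[0];r=X[:,2]-A@k;X=X[abs(r)<2*r.std()+1e-4]
    print(nm,'lid pitch',-np.arctan(k[0]),'roll',k[1],len(X),r.std())
for nm in('scene0','scene8'):
    d=np.load(f'pics/{nm}.npz')['d'];W=unit(cloud('scene',d))
    q=(proj('scene',U(pose,lidp(.389,[[-.02,.080,0],[-.10,.080,0]])))+B)
    m=np.zeros((480,640),np.uint8);cv2.line(m,tuple(map(int,q[0].round())),tuple(map(int,q[1].round())),1,1);X=W[m>0]
    X=X[(d[m>0]>0)&(abs(X[:,1]-.082)<.02)];k=np.polyfit(X[:,0],X[:,2],1);print(nm,'arm',-np.arctan(k[0]),len(X),(X[:,2]-np.polyval(k,X[:,0])).std(), 'hinge-z at x=.06',np.polyval(k,.06),X[:,1].mean())
E
```

```text
lid (np.float64(0.39227141630726303), np.float64(-0.12319337712796614), np.int64(30))
[0.54561587 0.05488635 0.16802902] [-4.90890508  1.22383854 -4.59769999]
shut lid pitch 0.006400900087339308 roll -0.01757307654345422 185 0.0011671106470580084
now lid pitch 0.39795451205379084 roll 0.01884126143366635 86 0.0005112789499349066
scene0 arm 0.39430435238597067 21 0.0009128129470579521 hinge-z at x=.06 0.08271889297341856 0.07763001790644404
scene8 arm 0.39343628809990655 21 0.000933306836150955 hinge-z at x=.06 0.0829371106730397 0.07699749158475334
```

```bash
python3 -m jog '[{"tx":0,"ty":0,"tz":0,"wx":0,"wy":0,"wz":0,"gripper":0.4},{"tx":0,"ty":0,"tz":0,"wx":0,"wy":0,"wz":0,"gripper":0.4},{"tx":0,"ty":0,"tz":0,"wx":0,"wy":0,"wz":0,"gripper":0.4},{"tx":0,"ty":0,"tz":0,"wx":0,"wy":0,"wz":0,"gripper":0.4}]'
python3 - <<'E'
from meas import *
p,d=robot.grab_frame('scene');cv2.imwrite('pics/fin.png',p[:,:,::-1]);print(lidfit(p.astype(float).mean(2),.39),armfit(p.astype(float).mean(2),.388,np.arange(286,292)))
E
```

```text
time_s: 12.37
tcp_pos: [0.5456, 0.0549, 0.168]
tcp_rot: [[-0.002, 0.044, 0.999], [0.001, 0.999, -0.044], [-1.0, 0.001, -0.002]]
contact_force: [-4.5, 1.9, -4.5]
grip_width: 0.0074
(np.float64(0.3923350866142124), np.float64(-0.12664662350591413), np.int64(30)) (np.float64(0.37756931976925706), array([ 0.27,  0.28,  1.05,  2.13, -1.2 , -0.18]))
```

View pics/fin.png

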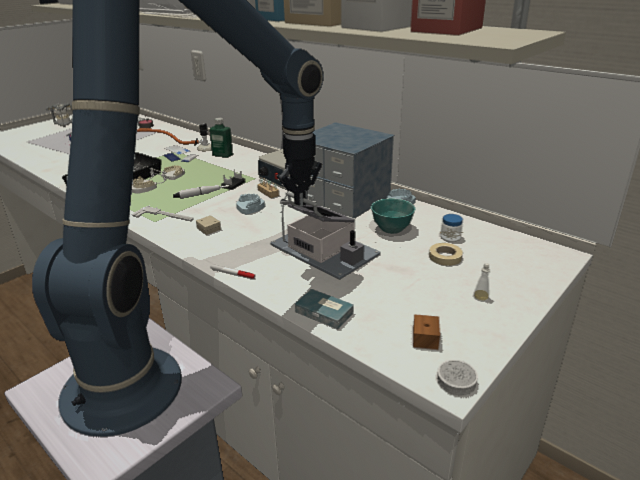

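The picture shows the lid raised and held at about (310,205), the pin seated in the post at (352,240), and the stand empty. The other things on the bench have not moved. Handing in.

```bash
python3 -c "
from rig import robot
print(robot.close_job())"
```

```text
the job is handed in; nothing more can be done
None
```

The pin is in the terminal post and released, and the lid is held still at the index arm's angle. I handed the job in at about 12.4 s.

- **Pin:** With the lid shut, I pushed it in until it stopped with the tool at 76.6 mm, where 76.4 mm was expected for a seated collar. The push reached about 14 N. After I let go, the picture showed it upright with the collar on the rim.
- **Lid angle:** I compared lid and index arm in two ways:

| Check | Lid (rad) | Index arm (rad) |
|---|---|---|
| Picture edges | 0.392 | 0.390 |
| Depth readings | 0.392 | 0.394 |
| Tool position | 0.395 (from x), 0.410 (from height) | – |

- **Disagreement:** The height-based 0.410 is the outlier. I trusted the camera comparison because it measures lid and arm the same way. In the last picture the gripper hid most of the index arm, so its own fit there (0.378) was unusable. The visible tip stood where it had at the start, within about 0.25 pixel.
- **Edge fit:** The arm's upper edge alone gave about 0.37. The shut lid's upper edge showed a similar shift, so I used lower edges for both.
- **Bystanders:** The case, pen, dropper and block looked unmoved in the final picture.

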